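Put the craft table's tools back on their outlines

ROBOT

A 6-joint arm with a two-finger parallel gripper is mounted at the origin on the work surface. World frame = base frame: x ahead of the robot, y to its left, z up, the work surface at z = 0. Lengths are in m, angles in degrees, forces in N, time in s.
With the tool pointing down it reaches from about 0.25 to 0.725 m from the base axis. Payload 9.7 kg.
Tool frame: the origin (TCP) lies at the very end of the fingers, on their centre line; the grasp point (between the pads) lies 19 mm behind it (bot.pinch_z is the distance from the TCP to the grasp point, in m); x points along the fingers, z is the direction in which the jaws open and shut, and the axes are right-handed (so a half turn about x gives the same grasp; the last joint's range is limited). The gripper opens to 85 mm and grips with 20 to 120 N. Pads are 22 mm wide; open, the fingers measure 114 mm over their backs; the gripper's body (76 mm by 85 mm) begins 54 mm behind the grasp point. The pads swing forward as they close: fully open they stand 13 mm farther back than shut.
Start: joints at [-67.093, 4.979, 10.078, 95.1, 0, 90], TCP at [0.214, -0.507, 0.231] pointing down, gripper open.
Joint ranges: [-179.16, 179.16], [-48.56, 103.87], [-65.8, 70.77], [-126.05, 130.52], [-82.76, 87.17], [-180, 180]. Speed limits (degrees/s): [127.2, 127.2, 147.25, 180, 180, 180].

INTERFACE

Orientations are given as [roll, pitch, yaw] about the fixed x, y, z axes, in that order (R = Rz(yaw) Ry(pitch) Rx(roll)).
In Python, from workcell import bot gives the robot as it stands.
- The arm moves only by the tool play_rows, never from a script. Its argument "rows" is a list of rows, each a list of 3 entries, a list of its own where there are three numbers: the shift along the tool's x, y, z in cm, then the turn about the tool's x in degrees, then the finger opening in cm, from 0 to 8.54. A call has 1 to 12 rows; each row is the pose to reach, as a shift and turn from the pose commanded when the call began, along the tool's axes at that moment; what a row does not reach only later rows make up. A row lasts 1/12 s, in which the tool goes at most 41.7 mm and 7.16 degrees, less where a joint would pass 70% of its speed; a pose out of reach is approached as far as the arm can. A call with a gripper value outside its range is refused whole. The fingers move at their own pace and stop on an object; "squeeze" is the grip in N (left out, the last holds). Time passes only in rows, so rows that repeat a pose let the fingers close. It gives the time, the measured TCP pose, the force and the opening at its end, in the units of the state.
- bot.get_obs(): the state, without advancing time (a new reading comes with each control period).
- bot.camera(name): name is "side" or "top" or "wrist"; returns (picture, depth): 480x640x3 uint8, blue, green, red; 480x640 float32, m along the optical axis (not along the pixel's ray), 0 where there is no reading.
- bot.camera_model(name): a dict with "fx", "fy", "cx", "cy" (pixels), "origin" and "attitude" of the camera in the world; the wrist camera has in their place "mount" (4x4, takes a point from camera to tool coordinates, whose origin is the TCP and whose axes are the tool frame's). Camera axes: x right, y down, z forward; pixel columns grow to the right and rows downward; lengths in m; the calibration is good to about 2 mm. A picture is of the moment at which its call begins: read the wrist's pose just before it. camera_model takes no time and is no camera call.
- bot.job_done(): hands the job in, once; it reports no verdict.
The state is a dict: "time": time; "q": joint angles; "qd": joint speeds; "joint_efforts": joint torques, N m; "ee_pos": TCP position; "tcp_rot": TCP orientation; "wrist_force": force on the tool from outside, world axes, zero at the start; "torque": the same for the moment, N m; "opening": finger opening in m.
Only numpy, scipy, OpenCV 4.12 (cv2) and the standard library are available. Lean on these libraries where they do the work, as an engineer would, in place of code of your own. Each camera call takes 0.05 s, during which the arm holds its last target.

TASK

Put the tape roll, the paint pot, the stapler and the rubber stamp back on the light cork pads, each on the pad whose black silhouette matches its shape (ring, disc, bar, square), standing upright and centred, with the stapler lying along its bar and the stamp square to its square. Set each one down rather than dropping or knocking it, and leave the pine-cone figure standing where it is: its glue is still drying.

Things in the scene. Friction and masses are not known exactly. Their poses are not given: they have to be found in the camera images.
- tape: Roll of yellow tape lying flat: a ring of outer diameter 60 mm, hole 40 mm, 24 mm high, about 60 g. Origin at the centre of its underside, z up.
- pot: Closed round blue paint pot with a blue lid and a paper label, standing upright: body 46 mm across up to 27 mm, narrowing to a 38 mm neck at 36 to 44 mm, lid 42 mm across from 44 to 60 mm; about 120 g. Origin at the centre of its underside, z up.
- stapler: Stapler with red top and black foot, standing on its foot: 105 mm long (x), foot 30 mm wide (y), red top 26 mm wide from 27 to 45 mm above the table, 45 mm high; about 160 g. Origin at the centre of its underside; x along its length, z up. Either way round is fine on its pad.
- stamp: Wooden rubber stamp standing on its rubber: a block 48 x 48 mm, 26 mm high, with a dark wooden grip on top, a bar 44 mm long (x) and 18 mm thick (y) from 26 to 58 mm above the table; about 90 g. Origin at the centre of its underside; x along the grip bar, z up. Any of its four quarter turns is fine on its pad.
- pad_tape: Fixed light-brown cork pad 85 x 85 mm, 3 mm thick, with a black ring 64 mm across (hole 36 mm) at its middle: the place of the tape. Origin at the centre of its underside, on the table; things rest on its top at z = 3 mm.
- pad_pot: Fixed light-brown cork pad 85 x 85 mm, 3 mm thick, with a filled black disc 50 mm across at its middle: the place of the paint pot. Origin at the centre of its underside, on the table.
- pad_stapler: Fixed light-brown cork pad 125 mm (x) x 60 mm (y), 3 mm thick, with a black bar 109 x 34 mm along x at its middle: the place of the stapler. Origin at the centre of its underside, on the table; x along the bar.
- pad_stamp: Fixed light-brown cork pad 85 x 85 mm, 3 mm thick, with a black square 52 x 52 mm at its middle, sides along x and y: the place of the stamp. Origin at the centre of its underside, on the table.
- figure: Pine-cone figure standing loose, not to be disturbed: wooden foot 69 mm across, brown cone body, bead head, lilac cap, 118 mm high. Origin at the centre of its underside. It, the things and the pads lie in any arrangement, centres at least 12 cm apart. Fixed clutter under 50 mm high lies between the nearer ones; a carried thing's underside at 0.15 m or more clears everything between them.
Not all that is in view belongs to the job. There is more than one size of the stapler; the job needs the largest.

How it is judged:
By the outcome, as a careful person would: the job done as asked, in the order asked, and still so for the second after the job is handed in, with the robot touching nothing.
It also fails if it takes over 115 s, if anything falls off the work surface, if the arm or the gripper's body presses on something with over 40 N, if the wrist force passes 120 N, or if a joint passes its speed limit or range.

## Working session

There is one attempt and no reset: what is moved stays moved. The work goes in short steps, Python scripts to look and compute and a tool call to move; the robot and the scene stay as the last step left them, time stands still between calls to the robot, and variables do not carry over. Pictures are saved under pics/ and viewed, and the job is handed in when it is done.

Besides the shell and the picture viewer there is one more tool, called after "Request:" as name([rows], argument=value, ...), one row to a line, values as JSON. play_rows: Moves the arm, as the interface text tells. Its arguments: {"type":"object","properties":{"rows":{"type":"array"},"squeeze":{"type":"number"}},"required":["rows"]}

```bash
ls; mkdir -p pics
python3 - <<'E'
from workcell import bot
import cv2,numpy as np
print(bot.get_obs())
for n in ("top","side","wrist"):
    m=bot.camera_model(n);print(n,m)
    p,d=bot.camera(n);cv2.imwrite(f"pics/{n}0.png",p);np.save(f"pics/{n}0.npy",d)
E
```

```text
pics
{'time': 0.0, 'q': array([-6.70938076e+01,  5.01324171e+00,  1.00340184e+01,  9.51001144e+01,
       -4.95697630e-04,  8.99981668e+01]), 'qd': array([-0.04709379,  0.0303962 , -0.03903681, -0.05090498, -0.05301981,
       -0.05948658]), 'joint_efforts': array([ 1.53501340e-03, -5.20387495e+01,  4.64803290e+01,  1.62688340e-02,
        9.15648366e-05,  8.68364282e-06]), 'ee_pos': array([ 0.21397974, -0.50641463,  0.23055863]), 'tcp_rot': array([-179.64385704,   89.92066078,  113.26416891]), 'wrist_force': array([ 0.27391895, -0.34871225, -0.74254387]), 'torque': array([-0.00747577, -0.0612945 ,  0.02138227]), 'opening': 0.08552283873124876}
top {'fx': 530.580775791267, 'fy': 530.580775791267, 'cx': 318.8911465338578, 'cy': 241.13370216468624, 'origin': array([ 0.39889202, -0.00539704,  1.2373705 ]), 'attitude': array([-176.62624053,   -0.425563  ,  -89.97783012])}
side {'fx': 565.4394455940409, 'fy': 565.4394455940409, 'cx': 321.07830561211273, 'cy': 231.8292817772976, 'origin': array([0.20381991, 0.66255358, 0.84145651]), 'attitude': array([-138.55418617,   -0.67901367, -155.68436273])}
wrist {'fx': 412.3023714265032, 'fy': 412.3023714265032, 'cx': 316.05608526022525, 'cy': 239.77244713443469, 'mount': array([[-3.36206393e-06, -2.61241565e-01,  9.65273456e-01,
        -1.42796305e-01],
       [ 1.32672777e-04, -9.65273448e-01, -2.61241562e-01,
         6.54466202e-02],
       [ 9.99999991e-01,  1.27187199e-04,  3.79049549e-05,
         2.34606801e-04],
       [ 0.00000000e+00,  0.00000000e+00,  0.00000000e+00,
         1.00000000e+00]])}
```

View pics/top0.png

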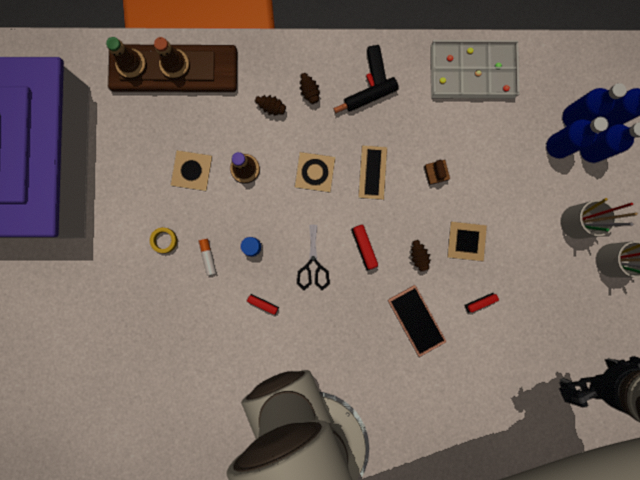

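View pics/side0.png

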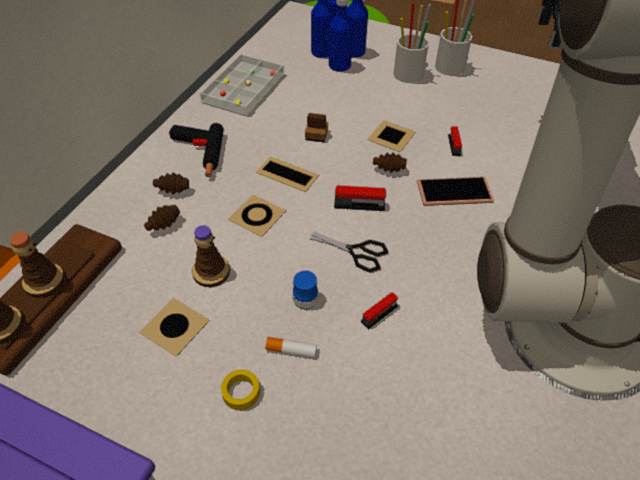

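View pics/wrist0.png

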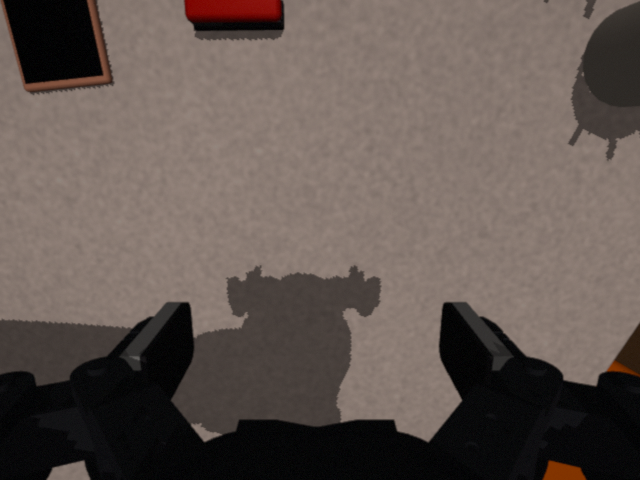

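The top view has +x up and −y to the right. At these pixels (u,v):

| Item | Pixel |
|---|---|
| tape | (163,240) |
| pot | (251,246) |
| largest stapler | (365,247) |
| stamp | (437,172) |
| disc pad | (191,170) |
| ring pad | (315,172) |
| bar pad | (373,172) |
| square pad | (467,241) |
| figure (lilac cap) | (245,168), between the disc and ring pads |

The two small staplers and the black tray are not part of the job. The side view agrees with this layout. Next I'll measure positions.

```bash
cat > h.py <<'E'
import numpy as np,cv2
from scipy.spatial.transform import Rotation as Ro
from workcell import bot
def rot(rpy): return Ro.from_euler('xyz',rpy,degrees=True).as_matrix()
def cam(n,obs=None):
    m=bot.camera_model(n)
    if n=='wrist':
        o=obs or bot.get_obs(); M=np.array(m['mount']);R=rot(o['tcp_rot'])
        return m,R@M[:3,:3],R@M[:3,3]+o['ee_pos']
    return m,rot(m['attitude']),np.array(m['origin'])
def cast(c,uv,z):
    m,R,o=c; uv=np.atleast_2d(uv).astype(float)
    d=np.c_[(uv[:,0]-m['cx'])/m['fx'],(uv[:,1]-m['cy'])/m['fy'],np.ones(len(uv))]@R.T
    return o+d*((z-o[2])/d[:,2])[:,None]
def dep(c,uv,dv):
    m,R,o=c; uv=np.atleast_2d(uv).astype(float)
    d=np.c_[(uv[:,0]-m['cx'])/m['fx'],(uv[:,1]-m['cy'])/m['fy'],np.ones(len(uv))]@R.T
    return o+d*np.asarray(dv).reshape(-1,1)
def blobs(mask,amin=40):
    cs,_=cv2.findContours(mask.astype(np.uint8),cv2.RETR_EXTERNAL,cv2.CHAIN_APPROX_NONE)
    return [c for c in cs if cv2.contourArea(c)>amin]
E
python3 - <<'E'
from h import *
for n in("top","side"):
    p=cv2.imread(f"pics/{n}0.png");d=np.load(f"pics/{n}0.npy");hsv=cv2.cvtColor(p,cv2.COLOR_BGR2HSV)
    c=cam(n)
    H,S,V=[hsv[...,i].astype(int) for i in range(3)]
    ms={'yellow':(H>18)&(H<32)&(S>170)&(V>80),'blue':(H>100)&(H<125)&(S>150)&(V>50),'red':((H<6)|(H>174))&(S>180)&(V>90),
     'lilac':(H>118)&(H<140)&(S>100)&(V>60),'cork':(H>8)&(H<24)&(S>60)&(S<150)&(V>110),'brown':(H>3)&(H<20)&(S>110)&(V<140)&(V>20)}
    zt={'yellow':.024,'blue':.06,'red':.045,'lilac':.118,'cork':.003,'brown':.058}
    for k,m in ms.items():
        for b in blobs(m,25):
            M=cv2.moments(b);uv=(M['m10']/M['m00'],M['m01']/M['m00'])
            r=cv2.minAreaRect(cast(c,b[:,0,:],zt[k])[:,:2].astype(np.float32))
            mm=np.zeros(m.shape,np.uint8);cv2.drawContours(mm,[b],-1,1,-1);ys,xs=np.nonzero(mm&(m|1)&(d>0))
            z=dep(c,np.c_[xs,ys],d[ys,xs])[:,2]
            if cast(c,[uv],zt[k])[0,0]>.85: continue
            print(n,k,np.round(uv,1),'area',cv2.contourArea(b),'cent',np.round(cast(c,[uv],zt[k])[0,:2],4),'rect c',np.round(r[0],4),'s',np.round(r[1],4),'a',round(r[2],1),'z',np.round(np.percentile(z,[5,50,95]),3))
E
```

```text
top yellow [162.5 239.8] area 473.5 cent [0.4731 0.3431] rect c [0.4728 0.3432] s [0.055  0.0571] a 0.1 z [-0.003  0.02   0.027]
top blue [250.3 246.1] area 247.0 cent [0.4572 0.138 ] rect c [0.4574 0.1377] s [0.0394 0.0391] a 45.2 z [0.035 0.059 0.063]
top blue [614.8 135.4] area 325.5 cent [ 0.7081 -0.6825] rect c [ 0.709 -0.682] s [0.0389 0.0606] a 65.4 z [0.116 0.128 0.143]
top blue [577.5 130.6] area 321.5 cent [ 0.719  -0.5981] rect c [ 0.7206 -0.5975] s [0.0388 0.0622] a 65.3 z [0.113 0.127 0.145]
top blue [631.5 100. ] area 282.0 cent [ 0.7895 -0.7233] rect c [ 0.7878 -0.7219] s [0.0364 0.056 ] a 88.0 z [0.118 0.128 0.142]
top blue [594.6  99.6] area 289.0 cent [ 0.7903 -0.6391] rect c [ 0.792  -0.6381] s [0.0374 0.0591] a 69.4 z [0.118 0.128 0.143]
top red [261.9 304.5] area 189.0 cent [0.3274 0.1131] rect c [0.3275 0.1133] s [0.068  0.0159] a 63.6 z [0.026 0.031 0.035]
top red [482.9 302.8] area 188.0 cent [ 0.3311 -0.382 ] rect c [ 0.3313 -0.3824] s [0.0164 0.0681] a 23.3 z [0.027 0.031 0.035]
top red [365.4 246.7] area 402.0 cent [ 0.4568 -0.1189] rect c [ 0.4569 -0.1189]
[... 5918 characters left out ...]
158 0.0423] a 22.0 z [0.015 0.023 0.028]
side brown [276.  166.2] area 26.5 cent [ 0.6386 -0.0969] rect c [ 0.625 -0.09 ] s [0.0341 0.0721] a 85.7 z [0.003 0.005 0.008]
side brown [390.  161.7] area 341.0 cent [ 0.4303 -0.2095] rect c [ 0.4295 -0.2099] s [0.0614 0.0569] a 59.4 z [0.022 0.035 0.045]
side brown [316.2 127. ] area 450.5 cent [ 0.6172 -0.2487] rect c [ 0.6177 -0.2504] s [0.0461 0.0907] a 18.6 z [0.01  0.029 0.059]
side brown [513.3  27.7] area 3854.0 cent [ 0.31   -0.8722] rect c [ 0.3139 -0.8796] s [0.2395 0.3336] a 17.2 z [-0.294 -0.212 -0.119]
side brown [422.6  12.8] area 2042.5 cent [ 0.5599 -0.844 ] rect c [ 0.5429 -0.8018] s [0.3113 0.2415] a 25.7 z [-0.265 -0.202  0.151]
```

Top and side views agree to about 2 mm, and the sizes match the spec: the large stapler's red top measures 100 mm, the small ones 68 mm. The pads come out at 86 mm. Next is a planner that converts target poses into tool-axis shifts.

```bash
cat >> h.py <<'E'
def plan(tgt,jaw=None,obs=None):
    """shift in cm in tool axes and turn about tool x so that jaw line (tool z, mod 180) lies at world yaw jaw"""
    o=obs or bot.get_obs();R=rot(o['tcp_rot'])
    s=R.T@(np.array(tgt)-o['ee_pos'])*100
    zy=np.degrees(np.arctan2(R[1,2],R[0,2]))
    t=None if jaw is None else -((jaw-zy+90)%180-90)
    print('t',round(o['time'],2),'pos',np.round(o['ee_pos'],4),'toolx',np.round(R[:,0],3),'zyaw',round(zy,2),'q1,q6',np.round(o['q'][[0,5]],1),'open',round(o['opening'],4))
    print(' shift',np.round(s,2),'turn',t)
E
python3 - <<'E'
from h import *
plan([.45,-.05,.25]); plan([.45,.3,.25],-45)
o=bot.get_obs();R=rot(o['tcp_rot']);print(R.round(3))
E
```

```text
t 0.15 pos [ 0.214  -0.5065  0.2308] toolx [-0.     0.001 -1.   ] zyaw -67.09 q1,q6 [-67.1  90. ] open 0.0857
 shift [ -1.89  39.5  -32.86] turn None
t 0.15 pos [ 0.214  -0.5065  0.2308] toolx [-0.     0.001 -1.   ] zyaw -67.09 q1,q6 [-67.1  90. ] open 0.0857
 shift [ -1.86  53.13 -65.11] turn -22.094996859025883
[[-0.     0.921  0.389]
 [ 0.001  0.389 -0.921]
 [-1.    -0.    -0.001]]
```

Request:
play_rows([
  [[-0.5,9,-8],-14,8.5],
  [[-1,18,-16],-28,8.5],
  [[-1.5,27,-22],-45,8.5],
  [[-2,34,-28],-60,8.5],
  [[-2,39.5,-33],-67,8.5],
  [[-2,39.5,-33],-67,8.5],
  [[-2,39.5,-33],-67,8.5],
  [[-2,39.5,-33],-67,8.5],
  [[-2,39.5,-33],-67,8.5],
  [[-2,39.5,-33],-67,8.5],
  [[-2,39.5,-33],-67,8.5],
  [[-2,39.5,-33],-67,8.5],
])

```text
time: 1.15
ee_pos: [0.4429, -0.0602, 0.2509]
tcp_rot: [-15.7, 90.0, -15.8]
wrist_force: [1.0, -1.0, -0.1]
opening: 0.0851
```

Run:
```python
from h import *
plan([.473,.343,.22],0)
```

```text
t 1.15 pos [ 0.4429 -0.0602  0.2509] toolx [ 0. -0. -1.] zyaw -0.07 q1,q6 [-7.7 82.3] open 0.0851
 shift [ 3.08 40.33  2.96] turn -0.06885636473514012
```

Request:
play_rows([
  [[3,39.5,2.4],0,8.5],
  [[3,39.5,2.4],0,8.5],
  [[3,39.5,2.4],0,8.5],
  [[3,39.5,2.4],0,8.5],
  [[3,39.5,2.4],0,8.5],
  [[3,39.5,2.4],0,8.5],
  [[3,39.5,2.4],0,8.5],
  [[3,39.5,2.4],0,8.5],
  [[3,39.5,2.4],0,8.5],
  [[3,39.5,2.4],0,8.5],
  [[3,39.5,2.4],0,8.5],
  [[3,39.5,2.4],0,8.5],
])

```text
time: 2.15
ee_pos: [0.4667, 0.3336, 0.2197]
tcp_rot: [-141.5, 89.9, -141.5]
wrist_force: [-0.5, -0.1, -0.0]
opening: 0.0847
```

Run:
```python
from h import *
plan([.473,.343,.22],0)
o=bot.get_obs();print(o['qd'].round(2))
p,d=bot.camera('wrist');cv2.imwrite("pics/w1.png",p);np.save("pics/w1.npy",d)
c=cam('wrist',o)
hsv=cv2.cvtColor(p,cv2.COLOR_BGR2HSV);H,S,V=[hsv[...,i].astype(int) for i in range(3)]
for b in blobs((H>18)&(H<32)&(S>170)&(V>60),300):
    print(cv2.contourArea(b),b[:,0].min(0),b[:,0].max(0),cv2.minEnclosingCircle(cast(c,b[:,0],.024)[:,:2].astype(np.float32)))
```

```text
t 2.15 pos [0.4667 0.3336 0.2197] toolx [-0.002 -0.001 -1.   ] zyaw 0.03 q1,q6 [ 35.6 125.5] open 0.0847
 shift [-0.03  0.94  0.63] turn 0.03487463911159239
[-2.16 -2.03 -0.86  0.44 -0.18 -0.55]
3859.0 [291 159] [361 230] ((0.4740367829799652, 0.34550371766090393), 0.02977611869573593)
```

View pics/w1.png

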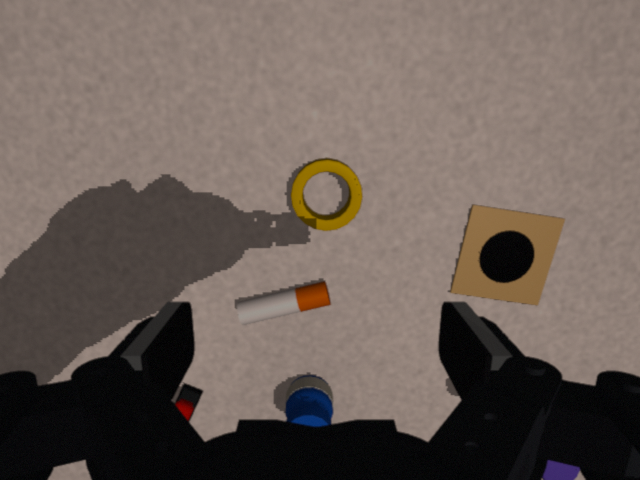

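The wrist picture shows the tape ring at (326,195) with enclosing radius 29.8 mm, as expected. The disc pad is at (507,256) and the pot at (309,400). I'll settle over the tape and measure again, including the disc pad.

Request:
play_rows([
  [[4,0.3,0.6],0,8.5],
  [[6,0.3,0.6],0,8.5],
  [[6,0.3,0.6],0,8.5],
  [[6,0.3,0.6],0,8.5],
  [[6,0.3,0.6],0,8.5],
  [[6,0.3,0.6],0,8.5],
])

```text
time: 2.7
ee_pos: [0.4739, 0.3355, 0.1631]
tcp_rot: [34.8, 89.8, 34.6]
wrist_force: [-0.0, 0.2, 1.0]
opening: 0.0847
```

```bash
cat >> h.py <<'E'
def look(name):
    o=bot.get_obs();p,d=bot.camera('wrist');cv2.imwrite(f"pics/{name}.png",p);np.save(f"pics/{name}.npy",d)
    hsv=cv2.cvtColor(p,cv2.COLOR_BGR2HSV)
    return o,p,d,cam('wrist',o),[hsv[...,i].astype(int) for i in range(3)]
def corkm(hsv): H,S,V=hsv; return (H>8)&(H<24)&(S>60)&(S<150)&(V>110)
def circ(c,b,z):
    P=cast(c,b[:,0],z)[:,:2].astype(np.float32); (x,y),(a,e),t=cv2.fitEllipse(P); return np.round([x,y,a,e],4)
E
python3 - <<'E'
from h import *
o,p,d,c,hsv=look('w2');H,S,V=hsv
print(o['qd'].round(2))
for b in blobs((H>18)&(H<32)&(S>170)&(V>60),300):
    print(cv2.contourArea(b),b[:,0].min(0),b[:,0].max(0),'z.024',circ(c,b,.024),cv2.minEnclosingCircle(cast(c,b[:,0],.024)[:,:2].astype(np.float32)))
for b in blobs(corkm(hsv),500):
    print('cork',cv2.contourArea(b),b[:,0].min(0),b[:,0].max(0),cv2.minAreaRect(cast(c,b[:,0],.003)[:,:2].astype(np.float32)))
plan([.474,.345,.1],0)
E
```

```text
[ 0.33  0.2  -0.1  -0.27  0.07  0.08]
5437.5 [275 168] [358 252] z.024 [0.4743 0.3457 0.0577 0.059 ] ((0.47425568103790283, 0.3457503914833069), 0.02996841073036194)
cork 10553.5 [468 220] [596 335] ((0.639626681804657, 0.2861793637275696), (0.0854971632361412, 0.08474304527044296), 81.56884002685547)
t 2.75 pos [0.4739 0.3357 0.1629] toolx [ 0.002  0.002 -1.   ] zyaw -0.12 q1,q6 [ 35.3 125.4] open 0.0848
 shift [ 6.29  0.92 -0.  ] turn -0.12162833995088818
```

View pics/w2.png

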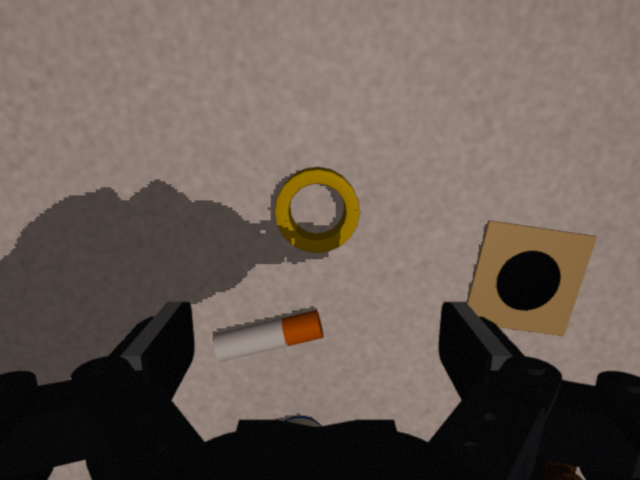

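The tape is at (317,210), which gives (0.474, 0.3455), with the disc pad centre at (0.6396, 0.2862). I'll descend on the tape and grip it around the outside.

Request:
play_rows([
  [[2,0.9,0],0,8.5],
  [[5,0.9,0],0,8.5],
  [[8,0.9,0],0,8.5],
  [[11,0.9,0],0,8.5],
  [[13,0.9,0],0,8.5],
  [[15,0.9,0],0,8.5],
  [[16,0.9,0],0,8.5],
  [[16.1,0.9,0],0,8.5],
  [[16.1,0.9,0],0,8.5],
], squeeze=30)

```text
time: 3.5
ee_pos: [0.4735, 0.3448, 0.0005]
tcp_rot: [38.6, 90.0, 38.5]
wrist_force: [-0.2, -0.1, 0.4]
opening: 0.0846
```

Run:
```python
from h import *
plan([.474,.345,.002],0);print(bot.get_obs()['wrist_force'])
```

```text
t 3.5 pos [0.4735 0.3448 0.0005] toolx [ 0.  0. -1.] zyaw -0.1 q1,q6 [ 36.1 126.2] open 0.0846
 shift [-0.15  0.02  0.05] turn -0.09504581863420469
[-0.16933023 -0.07313188  0.35919961]
```

Request:
play_rows([
  [[-0.1,0,0],0,6.5],
  [[-0.1,0,0],0,5.5],
  [[-0.1,0,0],0,5],
  [[-0.1,0,0],0,5],
  [[-0.1,0,0],0,5],
  [[-0.1,0,0],0,5],
  [[-0.1,0,0],0,5],
  [[-0.1,0,0],0,5],
], squeeze=30)

```text
time: 4.17
ee_pos: [0.4741, 0.3453, 0.0028]
tcp_rot: [37.4, 89.8, 37.3]
wrist_force: [-0.8, -0.9, 5.9]
opening: 0.0577
```

Request:
play_rows([
  [[-0.5,0,0],0,5],
  [[-1.5,0,0],0,5],
  [[-3,0,0],0,5],
  [[-5,0,0],0,5],
  [[-7,0,0],0,5],
  [[-8,0,0],0,5],
  [[-8,0,0],0,5],
  [[-8,0,0],0,5],
])

```text
time: 4.83
ee_pos: [0.4734, 0.3448, 0.0812]
tcp_rot: [36.5, 89.9, 36.4]
wrist_force: [0.1, -0.1, -0.8]
opening: 0.058
```

Run:
```python
from h import *
plan([.635,-.004,.2],0);print(bot.get_obs()['wrist_force'])
o,p,d,c,hsv=look('w3')
p,d=bot.camera('side');cv2.imwrite('pics/s3.png',p[230:480,100:420])
```

```text
t 4.83 pos [0.4734 0.3448 0.0812] toolx [ 0.001  0.001 -1.   ] zyaw -0.09 q1,q6 [ 36.1 126.2] open 0.058
 shift [-11.89 -34.85  16.22] turn -0.09296809934686223
[ 0.11761996 -0.14437023 -0.77190283]
```

View pics/w3.png

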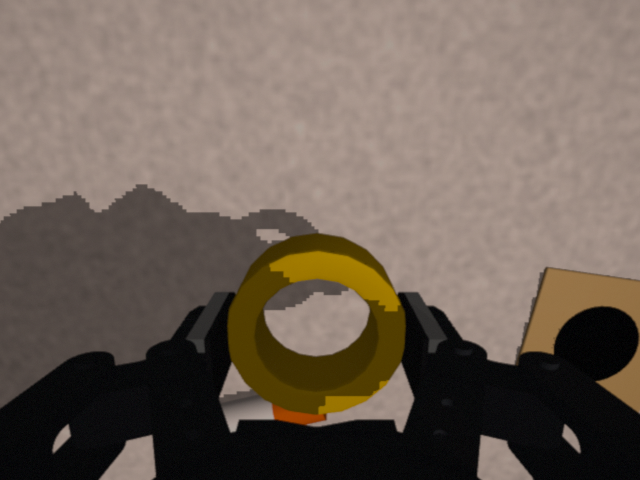

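View pics/s3.png

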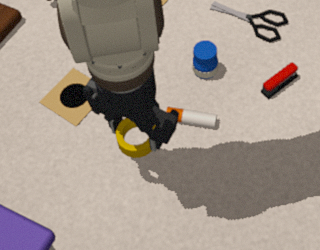

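The tape is held between the fingers at about (317,325). I'll measure its centre relative to the TCP, then raise and carry it.

Run:
```python
from h import *
o=bot.get_obs();c=cam('wrist',o);p=cv2.imread('pics/w3.png');d=np.load('pics/w3.npy')
hsv=cv2.cvtColor(p,cv2.COLOR_BGR2HSV);H,S,V=[hsv[...,i].astype(int) for i in range(3)]
m=((H>18)&(H<32)&(S>150)&(V>30)&(d>0)).astype(np.uint8)
ys,xs=np.nonzero(m);P=dep(c,np.c_[xs,ys],d[ys,xs])
print(np.percentile(P[:,2],[5,25,50,75,90,95]), o['ee_pos'])
top=P[P[:,2]>np.percentile(P[:,2],95)-.006]
R=rot(o['tcp_rot']);T=(top-o['ee_pos'])@R
print('top pts tool min',T.min(0),'max',T.max(0),'mid yz',((np.percentile(T,1,axis=0)+np.percentile(T,99,axis=0))/2))
A=np.c_[T[:,1:],np.ones(len(T))];print('plane',np.linalg.lstsq(A,T[:,0],rcond=None)[0])
```

```text
[0.08350675 0.09597754 0.10038063 0.10098856 0.10140485 0.10163404] [0.47272948 0.34426673 0.0795165 ]
top pts tool min [-0.02335595 -0.02994945 -0.02934818] max [-0.01610121  0.03002242  0.02884833] mid yz [-0.01958197  0.00060634 -0.00044957]
plane [-0.00179281  0.0005299  -0.02092052]
```

Request:
play_rows([
  [[-3,0,0],0,5],
  [[-7,0,0],0,5],
  [[-10,-2,1],0,5],
  [[-12,-5,2.3],0,5],
  [[-12,-8.5,4],0,5],
  [[-12,-12,5.5],0,5],
  [[-12,-15.5,7],0,5],
  [[-12,-19,8.5],0,5],
  [[-12,-22.5,10],0,5],
  [[-12,-26,12],0,5],
  [[-12,-29,13.5],0,5],
  [[-12,-31,14.5],0,5],
])

```text
time: 5.93
ee_pos: [0.6183, 0.0313, 0.1989]
tcp_rot: [-164.4, 89.9, -164.6]
wrist_force: [-0.7, 0.6, 0.3]
opening: 0.0576
```

Request:
play_rows([
  [[0,-1.5,0.5],0,5],
  [[0,-1.5,0.5],0,5],
  [[0,-1.5,0.5],0,5],
  [[0,-1.5,0.5],0,5],
])

```text
time: 6.27
ee_pos: [0.6222, 0.0202, 0.2003]
tcp_rot: [161.9, 89.9, 161.9]
wrist_force: [0.1, 0.1, -1.3]
opening: 0.0576
```

Run:
```python
from h import *
o,p,d,c,hsv=look('w4');H,S,V=hsv
print(o['qd'].round(2))
for b in blobs(corkm(hsv),500):
    print('cork',cv2.contourArea(b),b[:,0].min(0),b[:,0].max(0),cv2.minAreaRect(cast(c,b[:,0],.003)[:,:2].astype(np.float32)))
plan([.635,-.004,.1],0)
```

```text
[ 0.84 -0.51  0.09 -0.    0.02 -0.13]
cork 527.0 [311 364] [400 415] ((0.6685956716537476, -0.16902822256088257), (0.09920810908079147, 0.038845788687467575), 33.527706146240234)
cork 532.5 [314 218] [354 241] ((0.6387268900871277, 0.004602869041264057), (0.01660723239183426, 0.03530026599764824), 76.24250030517578)
cork 2728.5 [286 182] [396 293] ((0.6584349870681763, 0.010207876563072205), (0.06466549634933472, 0.1319299042224884), 53.531211853027344)
cork 777.5 [316   0] [392  72] ((0.6566830277442932, 0.14578582346439362), (0.06778348982334137, 0.029499676078557968), 38.31794738769531)
t 6.32 pos [0.6222 0.0205 0.2005] toolx [-0.001  0.    -1.   ] zyaw -0.02 q1,q6 [ 1.9 91.9] open 0.0575
 shift [10.05 -2.45  1.29] turn -0.023977690219467718
```

View pics/w4.png

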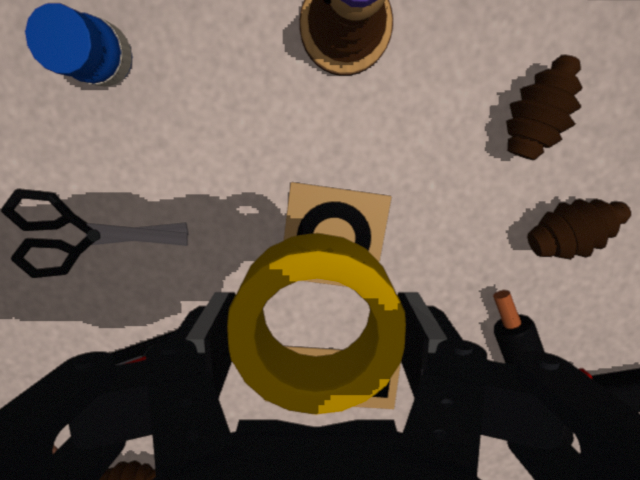

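The held tape partly hides the ring pad, whose visible corners are at (291,183) and (391,196). I'll shift back so the pad shows clearly.

Request:
play_rows([
  [[0,-3,0.5],0,5],
  [[0,-7,0.8],0,5],
  [[0,-9.5,1],0,5],
  [[0,-9.5,1],0,5],
  [[0,-9.5,1],0,5],
  [[0,-9.5,1],0,5],
  [[0,-9.5,1],0,5],
])

```text
time: 6.9
ee_pos: [0.6324, -0.0741, 0.2009]
tcp_rot: [55.9, 90.0, 55.9]
wrist_force: [0.7, -0.2, -0.5]
opening: 0.0577
```

Run:
```python
from h import *
o,p,d,c,hsv=look('w5');H,S,V=hsv
print(o['qd'].round(2))
m=(H>8)&(H<24)&(S>75)&(S<170)&(V>60)
for b in blobs(m,500):
    print('cork',cv2.contourArea(b),b[:,0].min(0),b[:,0].max(0),cv2.minAreaRect(cast(c,b[:,0],.003)[:,:2].astype(np.float32)))
k=(V<40)
cs,_=cv2.findContours(k.astype(np.uint8),cv2.RETR_LIST,cv2.CHAIN_APPROX_NONE)
for b in cs:
    if cv2.contourArea(b)>400 and len(b)>5: print('blk',cv2.contourArea(b),circ(c,b,.003))
plan([.635,-.004,.1],0)
```

```text
[ 0.15 -0.03  0.09 -0.01 -0.01 -0.2 ]
cork 765.5 [118 447] [154 479] ((0.45172280073165894, -0.33385753631591797), (0.039921462535858154, 0.03577845171093941), 85.22138977050781)
cork 691.0 [  0 331] [ 39 401] ((0.35459449887275696, -0.22706452012062073), (0.0756455659866333, 0.03602786734700203), 78.70592498779297)
cork 1294.0 [263 298] [369 355] ((0.6307358145713806, -0.18450424075126648), (0.05479058623313904, 0.09519831836223602), 85.96778869628906)
cork 11650.0 [263  59] [383 182] ((0.6362051367759705, -0.0044989213347435), (0.08501598238945007, 0.08509385585784912), 82.03205871582031)
blk 625.0 [ 0.3435 -0.2345  0.0244  0.0483]
blk 1292.5 [ 0.6356 -0.1487  0.0196  0.0882]
blk 990.0 [ 0.3533 -0.1962  0.0704  0.3604]
blk 70769.0 [ 0.6738 -0.2523  0.2526  0.6218]
blk 984.5 [ 0.394  -0.0202  0.0291  0.0654]
blk 442.5 [ 0.8181 -0.001   0.0149  0.0239]
blk 1925.5 [ 0.6364 -0.0045  0.0385  0.0388]
blk 623.5 [0.8335 0.0047 0.0154 0.0325]
blk 4861.5 [ 0.6363 -0.0045  0.0613  0.0615]
blk 2958.0 [0.8364 0.0083 0.0438 0.0705]
blk 888.5 [0.397  0.0182 0.029  0.0572]
t 6.95 pos [ 0.6325 -0.0741  0.2009] toolx [ 0.  0. -1.] zyaw 0.01 q1,q6 [-6.7 83.3] open 0.0579
 shift [10.09  7.01  0.25] turn 0.013875291946860102
```

View pics/w5.png

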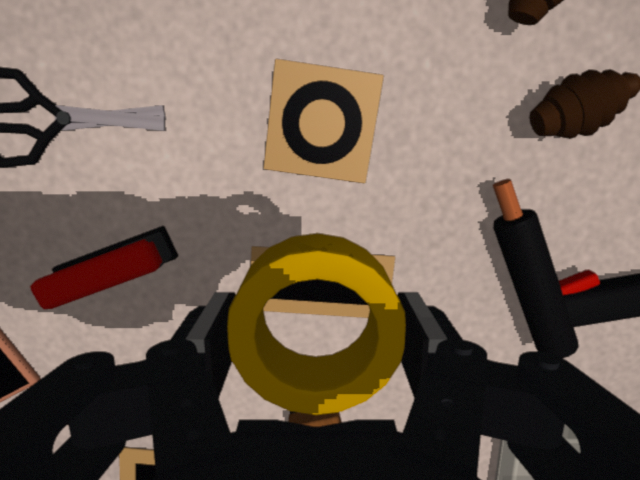

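The ring pad is fully visible, centre at (322,122), giving (0.6363, −0.0045); ring and cork outlines agree. Moving over it, then down.

Request:
play_rows([
  [[0,2,0.2],0,5],
  [[0,5,0.4],0,5],
  [[3,6.9,0.4],0,5],
  [[7,6.9,0.4],0,5],
  [[10,6.9,0.4],0,5],
  [[13,6.9,0.4],0,5],
  [[15,6.9,0.4],0,5],
  [[17,6.9,0.4],0,5],
  [[18,6.9,0.4],0,5],
  [[18,6.9,0.4],0,5],
  [[18,6.9,0.4],0,5],
  [[18,6.9,0.4],0,5],
])

```text
time: 7.95
ee_pos: [0.6375, -0.0064, 0.0225]
tcp_rot: [-0.4, 89.9, -0.4]
wrist_force: [0.1, -0.2, 0.2]
opening: 0.0574
```

Run:
```python
from h import *
plan([.6367,-.005,.0055],0);print(bot.get_obs()['wrist_force'])
```

```text
t 7.95 pos [ 0.6375 -0.0064  0.0225] toolx [ 0.002 -0.    -1.   ] zyaw -0.07 q1,q6 [-0.6 89.5] open 0.0574
 shift [ 1.7   0.14 -0.08] turn -0.06913966231198287
[ 0.11828025 -0.2160216   0.18460369]
```

Request:
play_rows([
  [[0.5,0.1,-0.05],0,5],
  [[1,0.1,-0.05],0,5],
  [[1.3,0.1,-0.05],0,5],
  [[1.5,0.1,-0.05],0,5],
  [[1.6,0.1,-0.05],0,5],
  [[1.6,0.1,-0.05],0,5],
])

```text
time: 8.45
ee_pos: [0.636, -0.0057, 0.0057]
tcp_rot: [20.2, 90.0, 20.1]
wrist_force: [-6.1, -0.9, 8.9]
opening: 0.0576
```

Request:
play_rows([
  [[-0.05,0,0],0,5],
  [[-0.05,0,0],0,6.2],
  [[-0.05,0,0],0,6.8],
  [[-0.05,0,0],0,7.4],
  [[-0.05,0,0],0,8.2],
  [[-0.05,0,0],0,8.2],
])

```text
time: 8.95
ee_pos: [0.6361, -0.0057, 0.005]
tcp_rot: [175.9, 90.0, 175.8]
wrist_force: [-0.8, -0.3, -0.5]
opening: 0.0823
```

Request:
play_rows([
  [[-1,0,0],0,8.2],
  [[-3,0,0],0,8.2],
  [[-6,0,0],0,8.2],
  [[-9,-1,0],0,8.2],
  [[-12,-4,0],0,8.2],
  [[-14,-7,0],0,8.2],
  [[-14,-7,0],0,8.2],
  [[-14,-7,0],0,8.2],
  [[-14,-7,0],0,8.2],
])

```text
time: 9.7
ee_pos: [0.6358, -0.0756, 0.145]
tcp_rot: [138.2, 90.0, 138.0]
wrist_force: [-0.5, -0.1, -0.1]
opening: 0.0821
```

Run:
```python
from h import *
o,p,d,c,hsv=look('w6');H,S,V=hsv
print(o['qd'].round(2),o['wrist_force'].round(1))
for b in blobs((H>18)&(H<32)&(S>170)&(V>60),300):
    print('tape',circ(c,b,.027),cv2.minEnclosingCircle(cast(c,b[:,0],.027)[:,:2].astype(np.float32)))
for b in blobs(((H>8)&(H<24)&(S>75)&(V>60)),2500):
    print('cork',cv2.contourArea(b),b[:,0].min(0),b[:,0].max(0),cv2.minAreaRect(cast(c,b[:,0],.003)[:,:2].astype(np.float32)))
plan([.4573,.138,.2],0)
```

```text
[ 1.    0.51 -1.3  -0.26  0.07  0.04] [-0.5 -0.1 -0.1]
tape [ 0.6356 -0.0061  0.0586  0.059 ] ((0.6356276869773865, -0.006247124634683132), 0.029869653284549713)
cork 12116.0 [233 265] [404 349] ((0.6359562873840332, -0.1401502788066864), (0.06040335074067116, 0.12504316866397858), 85.91694641113281)
cork 16827.0 [248  42] [391 191] ((0.6362500190734863, -0.004547331482172012), (0.08503235131502151, 0.08504973351955414), 82.05937194824219)
t 9.75 pos [ 0.6356 -0.0751  0.1444] toolx [-0.001  0.    -1.   ] zyaw -0.08 q1,q6 [-6.7 83.3] open 0.0824
 shift [ -5.53  21.28 -17.87] turn -0.07914534237671944
```

View pics/w6.png

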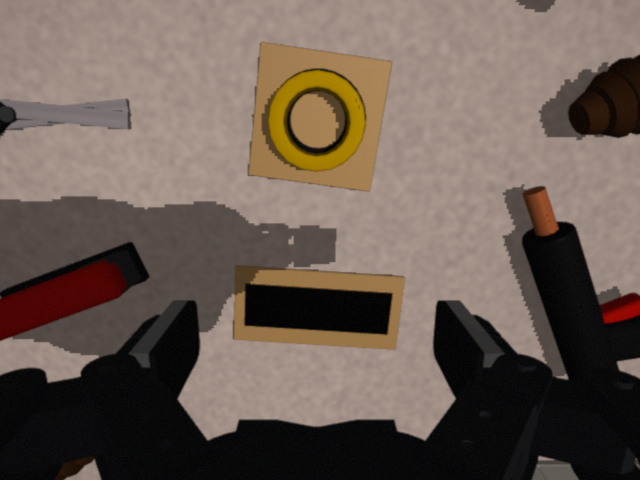

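The tape is down on its pad. Ring outline centre (317,119) gives (0.6356, −0.0061) against the pad's (0.6363, −0.0045), about 1.7 mm off, which I accept. Now the pot.

Request:
play_rows([
  [[-2,2,-2],0,8.5],
  [[-4,5,-5],0,8.5],
  [[-5,8,-8],0,8.5],
  [[-5,11,-11],0,8.5],
  [[-5,14,-14],0,8.5],
  [[-5,16,-16.5],0,8.5],
  [[-5,16.5,-17.8],0,8.5],
  [[-5,16.5,-17.8],0,8.5],
  [[-5,16.5,-17.8],0,8.5],
  [[-5,16.5,-17.8],0,8.5],
])

```text
time: 10.58
ee_pos: [0.4584, 0.0899, 0.1947]
tcp_rot: [-158.6, 90.0, -158.6]
wrist_force: [-0.3, -0.1, -0.1]
opening: 0.0849
```

Run:
```python
from h import *
o,p,d,c,hsv=look('w7');H,S,V=hsv
print(o['qd'].round(2))
for b in blobs((H>100)&(H<125)&(S>150)&(V>50),300):
    print('blue',cv2.contourArea(b),b[:,0].min(0),b[:,0].max(0),circ(c,b,.06),cv2.minEnclosingCircle(cast(c,b[:,0],.06)[:,:2].astype(np.float32)))
    mm=np.zeros(d.shape,np.uint8);cv2.drawContours(mm,[b],-1,1,-1);ys,xs=np.nonzero(mm);P=dep(c,np.c_[xs,ys],d[ys,xs]);print(P[:,2].max(),np.median(P[:,2]))
    t=P[P[:,2]>.056];print('top pts mid',(np.percentile(t,1,axis=0)+np.percentile(t,99,axis=0))/2,t.max(0)-t.min(0),t.mean(0))
plan([.4573,.138,.2],0)
```

```text
[-0.97  0.88  0.72  0.12  0.1   0.02]
blue 2984.5 [288 119] [348 181] [0.4589 0.1411 0.0397 0.0406] ((0.4585757255554199, 0.1412808746099472), 0.02087896317243576)
0.33744964844603276 0.06008299789796867
top pts mid [0.45893253 0.14093982 0.06002614] [0.03974406 0.04021869 0.28036761] [0.45902934 0.14135597 0.06117876]
t 10.63 pos [0.4586 0.0896 0.1946] toolx [-0.001 -0.    -1.   ] zyaw -0.09 q1,q6 [ 11.1 101.1] open 0.0848
 shift [-0.54  4.84 -0.14] turn -0.09174046263612468
```

View pics/w7.png

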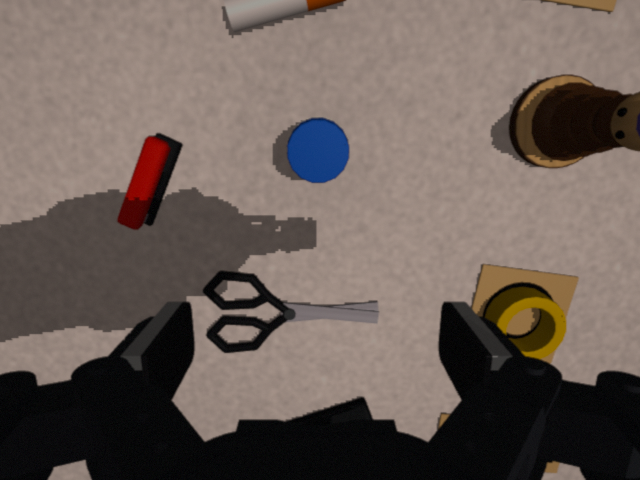

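The pot lid, circle at (318,150), is at (0.4587, 0.141) with its top at z = 0.060 as it should be. I'll grip the lid.

Request:
play_rows([
  [[0,2,0],0,8.5],
  [[0,4,0],0,8.5],
  [[2,5.1,0],0,8.5],
  [[5,5.1,0],0,8.5],
  [[8,5.1,0],0,8.5],
  [[11,5.1,0],0,8.5],
  [[13.5,5.1,0],0,8.5],
  [[15.5,5.1,0],0,8.5],
  [[16,5.1,0],0,8.5],
  [[16,5.1,0],0,8.5],
  [[16,5.1,0],0,8.5],
])

```text
time: 11.55
ee_pos: [0.459, 0.1404, 0.0358]
tcp_rot: [86.4, 90.0, 86.2]
wrist_force: [0.4, 0.2, -0.7]
opening: 0.085
```

Run:
```python
from h import *
plan([.4587,.141,.034],0);print(bot.get_obs()['wrist_force'])
```

```text
t 11.55 pos [0.459  0.1404 0.0358] toolx [ 0.  0. -1.] zyaw -0.13 q1,q6 [ 17.  107.1] open 0.085
 shift [ 0.18  0.06 -0.03] turn -0.13270540292558053
[ 0.35662352  0.23642578 -0.74875751]
```

Request:
play_rows([
  [[0.2,0,0],0,7],
  [[0.2,0,0],0,5.5],
  [[0.2,0,0],0,4.5],
  [[0.2,0,0],0,3.5],
  [[0.2,0,0],0,3.5],
  [[0.2,0,0],0,3.5],
  [[0.2,0,0],0,3.5],
  [[0.2,0,0],0,3.5],
  [[0.2,0,0],0,3.5],
], squeeze=35)

```text
time: 12.3
ee_pos: [0.4589, 0.1408, 0.0342]
tcp_rot: [16.7, 89.9, 16.6]
wrist_force: [-1.1, -0.5, 6.5]
opening: 0.0407
```

Run:
```python
from h import *
plan([.4587,.141,.034],0);print(bot.get_obs()['wrist_force'])
```

```text
t 12.3 pos [0.4589 0.1408 0.0342] toolx [ 0.002  0.    -1.   ] zyaw -0.09 q1,q6 [ 17.1 107.1] open 0.0407
 shift [ 0.02  0.02 -0.02] turn -0.08692290228019317
[-1.09737974 -0.45928781  6.45304159]
```

Request:
play_rows([
  [[-0.5,0,0],0,3.5],
  [[-1.5,0,0],0,3.5],
  [[-3,0,0],0,3.5],
  [[-5,0,0],0,3.5],
  [[-8,0,0],0,3.5],
  [[-11,0,0],0,3.5],
  [[-14,0,0],0,3.5],
  [[-16,0,0],0,3.5],
  [[-17,0,0],0,3.5],
  [[-17,0,0],0,3.5],
])

```text
time: 13.13
ee_pos: [0.4591, 0.1409, 0.2057]
tcp_rot: [17.0, 89.8, 16.9]
wrist_force: [-0.3, 1.2, -1.9]
opening: 0.0408
```

Run:
```python
from h import *
o,p,d,c,hsv=look('w8');H,S,V=hsv
plan([.6396,.2862,.2],0);print(o['wrist_force'])
m=(H>100)&(H<125)&(S>150)&(V>30)&(d>0)
ys,xs=np.nonzero(m);P=dep(c,np.c_[xs,ys],d[ys,xs]);R=rot(o['tcp_rot']);T=(P-o['ee_pos'])@R
print(np.percentile(T[:,0],[2,10,50]))
b=max(blobs(m,300),key=cv2.contourArea);print(b[:,0].min(0),b[:,0].max(0))
t=T[np.abs(T[:,0]-np.percentile(T[:,0],10))<.004];print('mid',(np.percentile(t,1,axis=0)+np.percentile(t,99,axis=0))/2,np.ptp(t,axis=0))
```

```text
t 13.18 pos [0.4587 0.1407 0.2037] toolx [ 0.001  0.    -1.   ] zyaw -0.09 q1,q6 [ 17.1 107.1] open 0.0408
 shift [ 0.4  14.58 18.07] turn -0.09179468219819853
[-0.3008627   1.16385258 -1.93199203]
[-0.0271461  -0.02667484 -0.02579542]
[252 245] [381 397]
mid [-0.0255094   0.00092967 -0.0004213 ] [0.00545714 0.04116466 0.04075595]
```

View pics/w8.png

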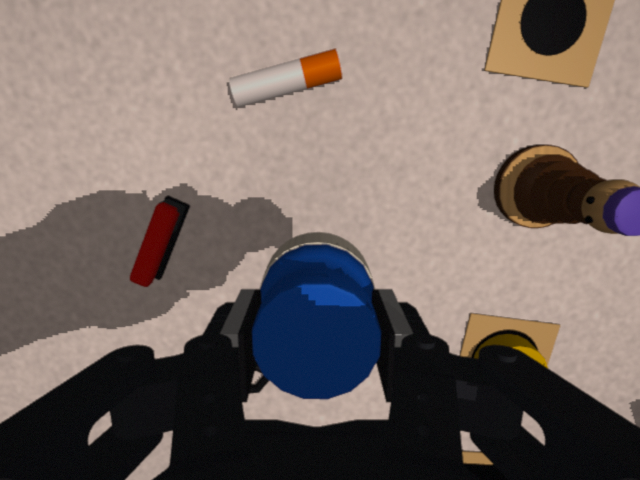

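The pot is held at about (316,320), its lid centre 0.9 mm from the TCP line. Carrying it to the disc pad.

Request:
play_rows([
  [[0,1,1.2],0,3.5],
  [[0,2.7,3.4],0,3.5],
  [[0,4.7,5.8],0,3.5],
  [[0,6.7,8.3],0,3.5],
  [[0,8.7,10.8],0,3.5],
  [[0,10.5,13.1],0,3.5],
  [[0,12.1,15.1],0,3.5],
  [[0,13.4,16.7],0,3.5],
  [[0,14.2,17.7],0,3.5],
  [[0,14.5,18.1],0,3.5],
  [[0,14.5,18.1],0,3.5],
  [[0,14.5,18.1],0,3.5],
])

```text
time: 14.18
ee_pos: [0.639, 0.2849, 0.2019]
tcp_rot: [-154.7, 89.9, -154.8]
wrist_force: [-0.6, 1.0, -1.0]
opening: 0.0406
```

Run:
```python
from h import *
o,p,d,c,hsv=look('w9');H,S,V=hsv
m=(H>8)&(H<24)&(S>75)&(S<170)&(V>50)
for b in blobs(m,1500):
    print('cork',cv2.contourArea(b),b[:,0].min(0),b[:,0].max(0),cv2.minAreaRect(cast(c,b[:,0],.003)[:,:2].astype(np.float32)))
plan([.640,.2857,.037],0);print(o['wrist_force'],o['qd'].round(2))
```

```text
cork 5788.5 [262 149] [376 251] ((0.6393448710441589, 0.28612151741981506), (0.0849151462316513, 0.08500289171934128), 81.51180267333984)
cork 1654.5 [605 129] [639 218] ((0.890133261680603, 0.31033599376678467), (0.02758372761309147, 0.07445662468671799), 11.490641593933105)
t 14.23 pos [0.6389 0.2848 0.2026] toolx [-0.001 -0.001 -1.   ] zyaw -0.1 q1,q6 [ 24.  114.1] open 0.0408
 shift [16.56  0.1   0.13] turn -0.10214226000570648
[-0.56339976  0.99892286 -0.99667715] [-0.21 -1.68 -0.51  0.14  0.01 -0.01]
```

View pics/w9.png

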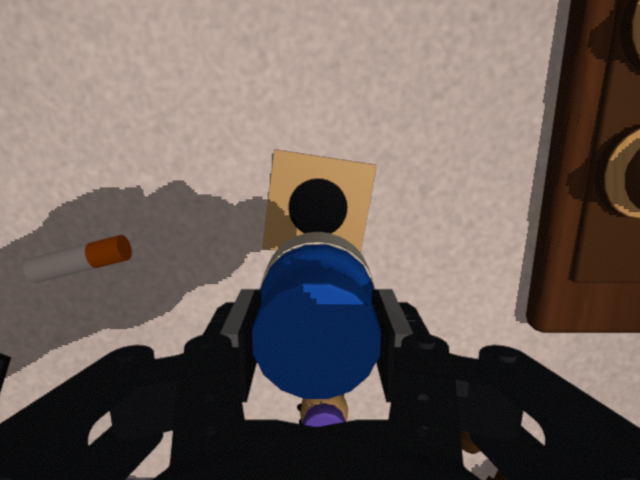

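The pad is at (318,200) in view, centre (0.6393, 0.2861). Lowering straight down.

Request:
play_rows([
  [[1.5,0.1,0.1],0,3.5],
  [[4,0.1,0.1],0,3.5],
  [[7,0.1,0.1],0,3.5],
  [[10,0.1,0.1],0,3.5],
  [[12.5,0.1,0.1],0,3.5],
  [[14,0.1,0.1],0,3.5],
  [[15,0.1,0.1],0,3.5],
  [[15.5,0.1,0.1],0,3.5],
  [[15.8,0.1,0.1],0,3.5],
  [[15.8,0.1,0.1],0,3.5],
  [[15.8,0.1,0.1],0,3.5],
])

```text
time: 15.15
ee_pos: [0.6411, 0.2865, 0.0466]
tcp_rot: [25.5, 89.9, 25.4]
wrist_force: [0.6, -0.9, -0.4]
opening: 0.0403
```

Run:
```python
from h import *
plan([.6395,.2857,.037],0);print(bot.get_obs()['wrist_force'])
```

```text
t 15.15 pos [0.6411 0.2865 0.0466] toolx [ 0.002  0.001 -1.   ] zyaw -0.1 q1,q6 [ 24.1 114.2] open 0.0403
 shift [ 0.96 -0.08 -0.16] turn -0.09960912292245894
[ 0.55595815 -0.92624253 -0.3987743 ]
```

Request:
play_rows([
  [[0.3,-0.05,-0.1],0,3.5],
  [[0.6,-0.05,-0.1],0,3.5],
  [[0.8,-0.05,-0.1],0,3.5],
  [[0.9,-0.05,-0.1],0,3.5],
  [[0.9,-0.05,-0.1],0,3.5],
  [[0.9,-0.05,-0.1],0,3.5],
])

```text
time: 15.65
ee_pos: [0.6398, 0.286, 0.0372]
tcp_rot: [30.6, 89.9, 30.5]
wrist_force: [-1.5, -0.7, 6.1]
opening: 0.0402
```

Contact reads 6 N, so the pot is on the pad. Releasing.

Request:
play_rows([
  [[0,0,0],0,3.8],
  [[0,0,0],0,4.4],
  [[0,0,0],0,5.2],
  [[0,0,0],0,6],
  [[0,0,0],0,7],
  [[0,0,0],0,7],
])

```text
time: 16.15
ee_pos: [0.6395, 0.2858, 0.036]
tcp_rot: [-145.2, 90.0, -145.3]
wrist_force: [0.5, -0.1, 0.3]
opening: 0.07
```

Request:
play_rows([
  [[-1,0,0],0,7],
  [[-3,0,0],0,7],
  [[-6,0,0],0,7],
  [[-9,0,0],0,7],
  [[-12,0,0],0,7],
  [[-15,0,0],0,7],
  [[-16.5,-2,-1],0,8],
  [[-16.5,-5,-2.5],0,8.5],
  [[-16.5,-7,-4],0,8.5],
  [[-16.5,-7,-4],0,8.5],
  [[-16.5,-7,-4],0,8.5],
])

```text
time: 17.07
ee_pos: [0.5992, 0.215, 0.2028]
tcp_rot: [22.1, 89.9, 22.0]
wrist_force: [-1.1, -0.2, 0.1]
opening: 0.0852
```

Run:
```python
from h import *
o,p,d,c,hsv=look('w10');H,S,V=hsv
print(o['qd'].round(2))
m=(H>8)&(H<24)&(S>75)&(S<170)&(V>50)
for b in blobs(m,1500):
    print('cork',cv2.contourArea(b),b[:,0].min(0),b[:,0].max(0),cv2.minAreaRect(cast(c,b[:,0],.003)[:,:2].astype(np.float32)))
for b in blobs((H>100)&(H<125)&(S>150)&(V>50)&(np.arange(640)<550),300):
    print('blue',cv2.contourArea(b),b[:,0].min(0),b[:,0].max(0),circ(c,b,.063),cv2.minEnclosingCircle(cast(c,b[:,0],.063)[:,:2].astype(np.float32)))
plan([.46,-.2,.22],0)
```

```text
[ 1.06  2.29  1.88 -0.46  0.21  0.26]
cork 1767.5 [312 386] [404 431] ((0.6390315890312195, 0.016195181757211685), (0.04575939103960991, 0.0853324830532074), 82.53633880615234)
cork 1835.0 [328 236] [410 333] ((0.6473658680915833, 0.1474454253911972), (0.06961196660995483, 0.08911430835723877), 17.267370223999023)
cork 11579.0 [306  57] [429 181] ((0.639183759689331, 0.2858043611049652), (0.08516685664653778, 0.08524483442306519), 81.4405746459961)
blue 3108.0 [342  89] [408 151] [0.6387 0.2859 0.0395 0.0421] ((0.63801109790802, 0.2860219180583954), 0.02194911614060402)
t 17.12 pos [0.5996 0.2158 0.2023] toolx [ 0.001  0.001 -1.   ] zyaw -0.13 q1,q6 [ 19.8 109.9] open 0.0844
 shift [ -1.81 -41.61 -13.86] turn -0.12840898885337992
```

View pics/w10.png

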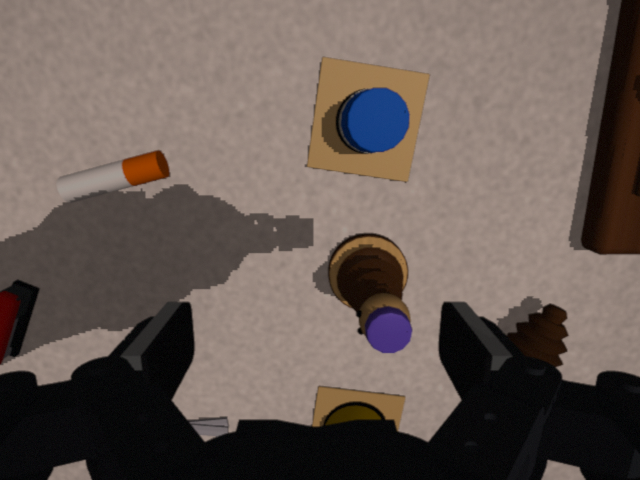

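The pot is on its pad: lid centre (374,120) gives (0.6387, 0.2859) against the pad's (0.6392, 0.2858). The figure is still standing at about (368,280). Next I'll go to the stapler with the jaw turned across it.

Request:
play_rows([
  [[0,-2,-1],6,8.5],
  [[0,-5.5,-3],13,8.5],
  [[0,-9.5,-5],20,8.5],
  [[0,-13,-7],27,8.5],
  [[0,-16.5,-9],34,8.5],
  [[0,-20,-11],41,8.5],
  [[0,-23.5,-12.5],48,8.5],
  [[0,-27,-14.5],55,8.5],
  [[0,-31,-16.5],62,8.5],
  [[0,-34,-18],68,8.5],
  [[0,-35.2,-19],70,8.5],
  [[0,-35.2,-19],70,8.5],
])

```text
time: 18.12
ee_pos: [0.4082, -0.1378, 0.2019]
tcp_rot: [10.5, 90.0, -59.9]
wrist_force: [0.4, -0.1, -1.2]
opening: 0.0852
```

Request:
play_rows([
  [[0,0,0],0,8.5],
  [[0,0,0],0,8.5],
  [[0,0,0],0,8.5],
  [[0,0,0],0,8.5],
])

```text
time: 18.45
ee_pos: [0.4095, -0.1349, 0.2011]
tcp_rot: [-147.4, 90.0, 142.6]
wrist_force: [0.9, 0.5, -0.7]
opening: 0.0853
```

Run:
```python
from h import *
o,p,d,c,hsv=look('w11');H,S,V=hsv
print(o['qd'].round(2))
for b in blobs(((H<6)|(H>174))&(S>180)&(V>50),300):
    mm=np.zeros(d.shape,np.uint8);cv2.drawContours(mm,[b],-1,1,-1);ys,xs=np.nonzero(mm*(d>0));P=dep(c,np.c_[xs,ys],d[ys,xs])
    t=P[(P[:,2]>.041)&(P[:,2]<.05)]
    print('red',cv2.contourArea(b),b[:,0].min(0),b[:,0].max(0),cv2.minAreaRect(cast(c,b[:,0],.045)[:,:2].astype(np.float32)),np.median(P[:,2]))
    if len(t)>50:print('   depth',cv2.minAreaRect(t[:,:2].astype(np.float32)))
plan([.457,-.119,.2],-70)
```

```text
[-0.17 -0.16 -0.28  0.02 -0.09 -0.02]
red 529.5 [  0 205] [ 24 241] ((0.32620829343795776, 0.0805005431175232), (0.023306669667363167, 0.020231768488883972), 64.59866333007812) 0.030183828179272204
red 4911.5 [301  73] [337 218] ((0.4585617184638977, -0.11949363350868225), (0.10028620809316635, 0.025052377954125404), 20.161090850830078) 0.044640557057418595
   depth ((0.45842719078063965, -0.11985655128955841), (0.10149043798446655, 0.024814074859023094), 20.147336959838867)
t 18.5 pos [ 0.4094 -0.135   0.2011] toolx [-0.  0. -1.] zyaw -69.98 q1,q6 [-18.3 141.7] open 0.0852
 shift [0.11 5.02 0.12] turn 0.022762488222426214
```

View pics/w11.png

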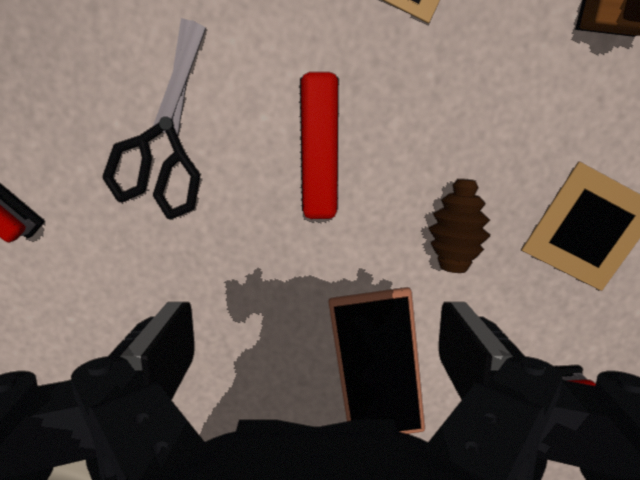

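The large stapler's red top, (301–337, 73–218), is centred at (0.4585, −0.1197) with yaw 20.15° and its top at 0.045. Descending to grip it.

Request:
play_rows([
  [[0,2,0.1],0,7],
  [[0,4,0.2],0,6],
  [[3,5.1,0.2],0,6],
  [[7,5.1,0.2],0,6],
  [[10,5.1,0.2],0,6],
  [[13,5.1,0.2],0,6],
  [[15.5,5.1,0.2],0,6],
  [[17,5.1,0.2],0,6],
  [[17.4,5.1,0.2],0,6],
  [[17.4,5.1,0.2],0,6],
  [[17.4,5.1,0.2],0,6],
], squeeze=40)

```text
time: 19.42
ee_pos: [0.4581, -0.1201, 0.0281]
tcp_rot: [56.9, 90.0, -13.1]
wrist_force: [0.9, 0.3, 0.2]
opening: 0.0597
```

Run:
```python
from h import *
plan([.4585,-.1197,.027],-69.85);print(bot.get_obs()['wrist_force'])
```

```text
t 19.42 pos [ 0.4581 -0.1201  0.0281] toolx [ 0.001 -0.    -1.   ] zyaw -70.06 q1,q6 [-14.7 145.4] open 0.0597
 shift [ 0.11  0.05 -0.03] turn -0.2050724081347397
[0.86858055 0.25071665 0.23840433]
```

Request:
play_rows([
  [[0.1,0,0],0,4.5],
  [[0.1,0,0],0,3.5],
  [[0.1,0,0],0,2.8],
  [[0.1,0,0],0,2],
  [[0.1,0,0],0,2],
  [[0.1,0,0],0,2],
  [[0.1,0,0],0,2],
  [[0.1,0,0],0,2],
])

```text
time: 20.08
ee_pos: [0.4581, -0.1204, 0.0272]
tcp_rot: [61.6, 89.9, -8.5]
wrist_force: [-0.9, 1.1, 6.3]
opening: 0.0248
```

Request:
play_rows([
  [[-0.3,0,0],0,2],
  [[-1,0,0],0,2],
  [[-2,0,0],0,2],
  [[-4,0,0],0,2],
  [[-6,0,0],0,2],
  [[-6,0,0],0,2],
  [[-6,0,0],0,2],
])

```text
time: 20.67
ee_pos: [0.4583, -0.1205, 0.0875]
tcp_rot: [54.9, 89.9, -15.2]
wrist_force: [-0.1, -0.0, -2.3]
opening: 0.0254
```

Run:
```python
from h import *
o,p,d,c,hsv=look('w12');H,S,V=hsv
plan([.636,-.1402,.2],-94.1);print(o['wrist_force'])
m=((H<6)|(H>174))&(S>150)&(V>30)&(d>0)
R=rot(o['tcp_rot'])
ys,xs=np.nonzero(m);P=dep(c,np.c_[xs,ys],d[ys,xs]);T=(P-o['ee_pos'])@R
T=T[(abs(T[:,2])<.03)&(abs(T[:,1])<.09)]
print('toolx',np.percentile(T[:,0],[5,25,50,75]),'y',np.percentile(T[:,1],[1,99]),'z',np.percentile(T[:,2],[1,99]))
A=np.c_[T[:,1:],np.ones(len(T))];print('plane',np.linalg.lstsq(A,T[:,0],rcond=None)[0])
p,d=bot.camera('side');cv2.imwrite('pics/s12.png',cv2.resize(p[100:300,250:490],None,fx=3,fy=3))
```

```text
t 20.72 pos [ 0.4576 -0.1204  0.0863] toolx [ 0. -0. -1.] zyaw -70.09 q1,q6 [-14.7 145.4] open 0.0246
 shift [-11.36  16.1    7.94] turn 24.006175678294156
[-0.14617115 -0.03626105 -2.32094774]
toolx [-0.01885139 -0.01817835 -0.01761241 -0.01678474] y [-0.03521055  0.05243476] z [-0.01216026  0.01259153]
plane [ 0.01082347 -0.00805774 -0.01753697]
```

View pics/w12.png

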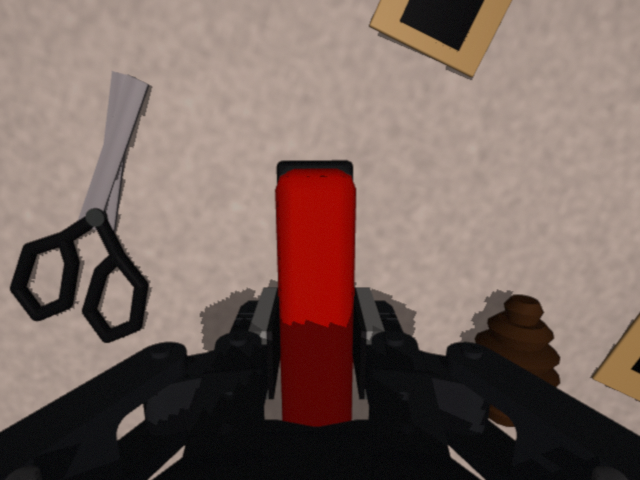

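View pics/s12.png

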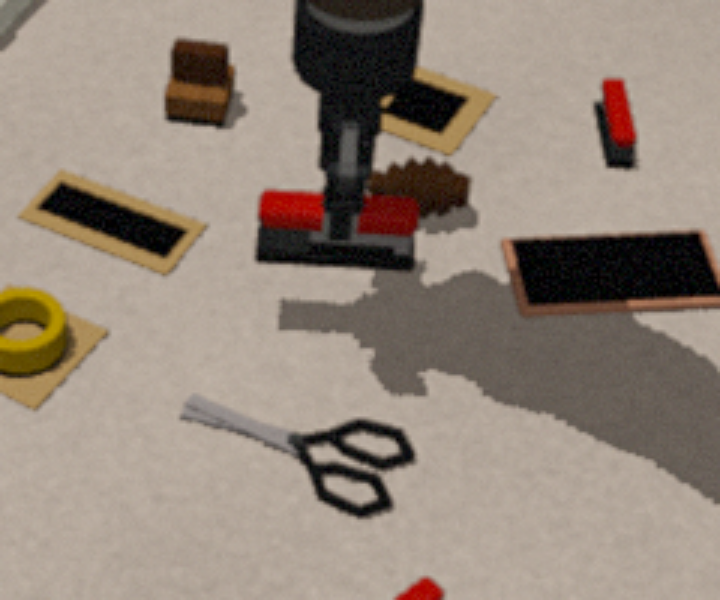

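The stapler is held level, with the red top's far end at (316,170) and the foot's end at (316,161). I'll check the foot end against the red end, then carry it.

Run:
```python
from h import *
o=bot.get_obs();d=np.load('pics/w12.npy');c=cam('wrist',o);R=rot(o['tcp_rot'])
for u in (300,316,330):
  for v in range(157,180,2):
    T=(dep(c,[[u,v]],[d[v,u]])[0]-o['ee_pos'])@R; print(u,v,T.round(4)) if u==316 else 0
```

```text
316 157 [0.0881 0.0502 0.0002]
316 159 [0.0875 0.0491 0.0002]
316 161 [0.0188 0.0532 0.0002]
316 163 [0.0169 0.0526 0.0002]
316 165 [0.0174 0.0518 0.0002]
316 167 [0.0079 0.0519 0.0002]
316 169 [-0.0099  0.0529  0.0002]
316 171 [-0.0129  0.0526  0.0002]
316 173 [-0.0145  0.0521  0.0002]
316 175 [-0.015   0.0515  0.0002]
316 177 [-0.0169  0.0511  0.0002]
316 179 [-0.0173  0.0506  0.0002]
```

Request:
play_rows([
  [[-3,0,0],0,2],
  [[-7,0,0],0,2],
  [[-10,1.5,0.8],4,2],
  [[-12,4,2],9,2],
  [[-13,6.5,3.2],14,2],
  [[-13,8,4],18,2],
  [[-13,9.3,4.6],22,2],
  [[-13,10,5],24,2],
  [[-13,10,5],24,2],
  [[-13,10,5],24,2],
  [[-13,10,5],24,2],
  [[-13,10,5],24,2],
])

```text
time: 21.77
ee_pos: [0.5679, -0.1332, 0.2161]
tcp_rot: [-94.4, 90.0, 171.6]
wrist_force: [-0.0, 0.1, -2.3]
opening: 0.0248
```

Run:
```python
from h import *
o,p,d,c,hsv=look('w13');H,S,V=hsv
print(o['qd'].round(2))
m=(H>8)&(H<24)&(S>75)&(S<170)&(V>50)
for b in blobs(m,1500):
    print('cork',cv2.contourArea(b),b[:,0].min(0),b[:,0].max(0),cv2.minAreaRect(cast(c,b[:,0],.003)[:,:2].astype(np.float32)))
plan([.636,-.1402,.2],-94.1)
```

```text
[-0.01 -0.27  0.32  0.13  0.06  0.29]
cork 7808.5 [515 243] [623 331] ((0.47410348057746887, -0.3600485622882843), (0.0857771560549736, 0.08512160181999207), 83.79894256591797)
cork 10419.5 [103  79] [207 190] ((0.6362736821174622, -0.004586026072502136), (0.08441285043954849, 0.08513431996107101), 82.02139282226562)
cork 4161.5 [282  43] [356 166] ((0.650038480758667, -0.14164462685585022), (0.05981014668941498, 0.09627778828144073), 85.9989013671875)
t 21.82 pos [ 0.568  -0.1332  0.2163] toolx [-0. -0. -1.] zyaw -94.06 q1,q6 [-13.2 170.9] open 0.0251
 shift [1.63 6.83 0.21] turn 0.03959388008257747
```

View pics/w13.png

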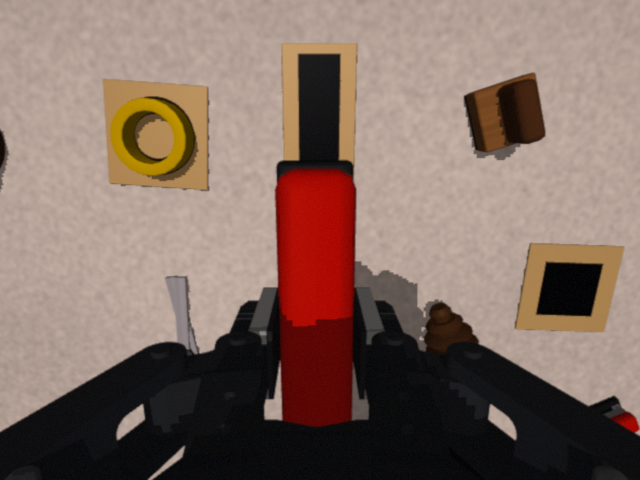

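The bar pad's far half shows at (319,105), consistent with the earlier full view, centre (0.636, −0.1402) and axis −4.1°. Moving over it and lowering.

Request:
play_rows([
  [[0,1.5,0.1],0,2],
  [[0,4,0.2],0,2],
  [[0,6,0.2],0,2],
  [[2,6.8,0.2],0,2],
  [[5,6.8,0.2],0,2],
  [[9,6.8,0.2],0,2],
  [[12,6.8,0.2],0,2],
  [[14.5,6.8,0.2],0,2],
  [[16.5,6.8,0.2],0,2],
  [[17.3,6.8,0.2],0,2],
  [[17.3,6.8,0.2],0,2],
  [[17.3,6.8,0.2],0,2],
])

```text
time: 22.82
ee_pos: [0.6363, -0.1402, 0.0442]
tcp_rot: [81.9, 90.0, -12.2]
wrist_force: [-0.9, -0.5, -0.9]
opening: 0.0249
```

Run:
```python
from h import *
plan([.6353,-.1401,.030],-94.1);print(bot.get_obs()['wrist_force'])
```

```text
t 22.82 pos [ 0.6363 -0.1402  0.0442] toolx [ 0.001 -0.    -1.   ] zyaw -94.09 q1,q6 [-12.4 171.7] open 0.0249
 shift [ 1.42 -0.11 -0.  ] turn 0.011276334296468349
[-0.86461423 -0.5421765  -0.85456225]
```

Request:
play_rows([
  [[0.4,-0.1,0],0,2],
  [[0.8,-0.1,0],0,2],
  [[1.1,-0.1,0],0,2],
  [[1.3,-0.1,0],0,2],
  [[1.4,-0.1,0],0,2],
  [[1.4,-0.1,0],0,2],
  [[1.4,-0.1,0],0,2],
])

```text
time: 23.4
ee_pos: [0.6354, -0.1401, 0.0303]
tcp_rot: [81.6, 90.0, -12.5]
wrist_force: [-3.3, 1.9, 6.0]
opening: 0.0252
```

Request:
play_rows([
  [[0,0,0],0,2.4],
  [[0,0,0],0,3],
  [[0,0,0],0,4],
  [[0,0,0],0,5],
  [[0,0,0],0,5.5],
  [[0,0,0],0,5.5],
])

```text
time: 23.9
ee_pos: [0.6353, -0.1401, 0.0291]
tcp_rot: [-123.0, 90.0, 142.9]
wrist_force: [0.4, 1.3, -0.2]
opening: 0.0553
```

Request:
play_rows([
  [[-1,0,0],0,5.5],
  [[-3,0,0],0,5.5],
  [[-6,0,0],0,5.5],
  [[-9,0,0],0,5.5],
  [[-12,-2,0],0,7],
  [[-15,-4,0],0,8],
  [[-17,-5,0],0,8.5],
  [[-17,-5,0],0,8.5],
  [[-17,-5,0],0,8.5],
  [[-17,-5,0],0,8.5],
])

```text
time: 24.73
ee_pos: [0.5855, -0.1365, 0.199]
tcp_rot: [154.8, 90.0, 60.7]
wrist_force: [-0.3, 0.2, -0.8]
opening: 0.0849
```

Run:
```python
from h import *
o,p,d,c,hsv=look('w14');H,S,V=hsv
print(o['qd'].round(2))
m=(H>8)&(H<24)&(S>75)&(S<170)&(V>50)
for b in blobs(m,1500):
    print('cork',cv2.contourArea(b),b[:,0].min(0),b[:,0].max(0),cv2.minAreaRect(cast(c,b[:,0],.003)[:,:2].astype(np.float32)))
for b in blobs(((H<6)|(H>174))&(S>180)&(V>50),300):
    print('red',cv2.contourArea(b),b[:,0].min(0),b[:,0].max(0),cv2.minAreaRect(cast(c,b[:,0],.048)[:,:2].astype(np.float32)))
plan([.6,-.27,.2],-90)
```

```text
[-0.02  1.26 -0.92 -0.05  0.    0.06]
cork 8198.0 [519 268] [631 358] ((0.47383856773376465, -0.3599371016025543), (0.0859261229634285, 0.08586259186267853), 83.84749603271484)
cork 11058.0 [ 92 101] [201 214] ((0.6363275647163391, -0.0048028044402599335), (0.084915392100811, 0.08522546291351318), 81.94252014160156)
cork 11706.5 [278  64] [355 223] ((0.6360653638839722, -0.1407160758972168), (0.05987800285220146, 0.12435340881347656), 85.9113998413086)
red 5209.0 [296  72] [334 220] ((0.6367406845092773, -0.14000290632247925), (0.025670558214187622, 0.10068505257368088), 86.03839874267578)
t 24.78 pos [ 0.5854 -0.1364  0.1982] toolx [-0.001  0.    -1.   ] zyaw -94.09 q1,q6 [-13.1 171. ] open 0.085
 shift [-0.18  2.41 13.22] turn -4.0917581286179825
```

View pics/w14.png

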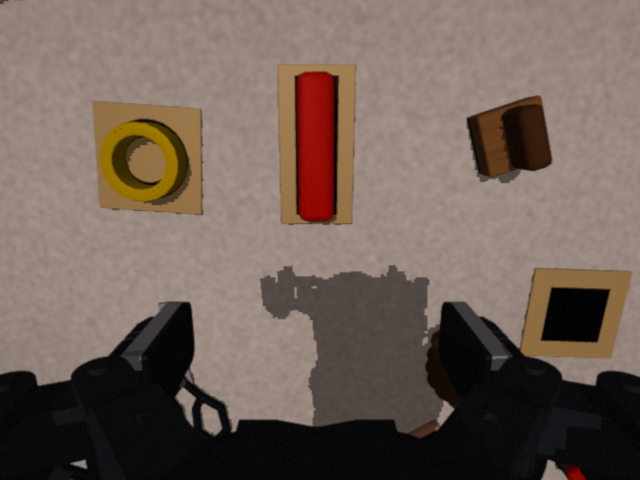

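The stapler, red top (296–334, 72–220), is centred at (0.6367, −0.140) against the pad's (0.6361, −0.1407), and its angle matches within 0.2°. The stamp is at (510,138), its grip bar running roughly along the image vertical. I'll hover over it.

Request:
play_rows([
  [[0,0.1,2],-4,8.5],
  [[0,0.2,5],-9,8.5],
  [[0,0.3,8],-14,8.5],
  [[0,0.3,11],-18,8.5],
  [[0,0.3,14],-18,8.5],
  [[0,0.3,15.3],-18,8.5],
  [[0,0.3,15.3],-18,8.5],
  [[0,0.3,15.3],-18,8.5],
  [[0,0.3,15.3],-18,8.5],
  [[0,0.3,15.3],-18,8.5],
])

```text
time: 25.62
ee_pos: [0.5777, -0.2881, 0.199]
tcp_rot: [-154.1, 90.0, 129.8]
wrist_force: [0.2, 0.5, -0.1]
opening: 0.0848
```

Run:
```python
from h import *
o,p,d,c,hsv=look('w15');H,S,V=hsv
print(o['qd'].round(2))
dd=d.copy();ys,xs=np.nonzero((d>0));P=dep(c,np.c_[xs,ys],d[ys,xs])
near=(abs(P[:,0]-.626)<.06)&(abs(P[:,1]+.275)<.06)
for lo,hi in ((.05,.066),(.02,.032)):
    k=near&(P[:,2]>lo)&(P[:,2]<hi);t=P[k]
    if len(t)>50:
        im=np.zeros(d.shape,np.uint8);im[ys[k],xs[k]]=1;im=cv2.morphologyEx(im,cv2.MORPH_OPEN,np.ones((3,3)))
        b=max(blobs(im,50),key=cv2.contourArea);z=.058 if lo>.04 else .026
        print(lo,len(t),b[:,0].min(0),b[:,0].max(0),cv2.minAreaRect(cast(c,b[:,0],z)[:,:2].astype(np.float32)),np.median(t[:,2]))
plan([.626,-.277,.2],-76)
```

```text
[ 0.15 -0.36  0.06 -0.06 -0.07 -0.24]
0.05 1696 [324 111] [350 177] ((0.6343655586242676, -0.2887990176677704), (0.043217819184064865, 0.01755307987332344), 14.267746925354004) 0.057523232796298396
0.02 2512 [303 110] [329 175] ((0.630837619304657, -0.2750628888607025), (0.04723557084798813, 0.01907074823975563), 13.978022575378418) 0.026055891524777774
t 25.67 pos [ 0.5778 -0.2881  0.1992] toolx [-0.  0. -1.] zyaw -76.02 q1,q6 [-26.5 139.5] open 0.0849
 shift [-0.08  4.95  0.09] turn -0.01963579998421494
```

View pics/w15.png

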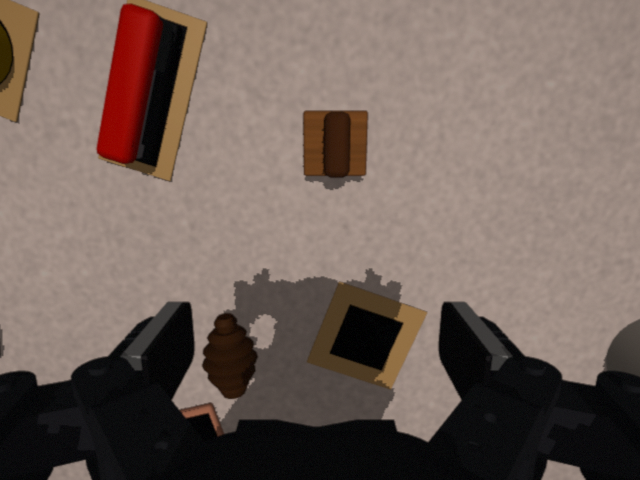

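The stamp's grip, columns 324–350 and rows 111–177, is centred at (0.6344, −0.2888) with yaw 14.3°, and measures 43 × 18 mm as expected. Descending.

Run:
```python
from h import *
o=bot.get_obs();c=cam('wrist',o);print(cast(c,[[303,110],[368,110],[367.5,176],[303,176]],.026).mean(0))
plan([.6344,-.2888,.03],-75.73)
```

```text
[ 0.63403047 -0.28924091  0.026     ]
t 25.67 pos [ 0.5778 -0.2881  0.1992] toolx [-0.  0. -1.] zyaw -76.02 q1,q6 [-26.5 139.5] open 0.0849
 shift [16.92  5.48  1.44] turn -0.28963579998421096
```

Request:
play_rows([
  [[0,2,0.5],0,7],
  [[0,4,1],0,6],
  [[2,5.5,1.4],-0.3,5.5],
  [[5,5.5,1.4],-0.3,5.5],
  [[9,5.5,1.4],-0.3,5.5],
  [[12,5.5,1.4],-0.3,5.5],
  [[14.5,5.5,1.4],-0.3,5.5],
  [[16,5.5,1.4],-0.3,5.5],
  [[16.8,5.5,1.4],-0.3,5.5],
  [[16.8,5.5,1.4],-0.3,5.5],
  [[16.8,5.5,1.4],-0.3,5.5],
])

```text
time: 26.58
ee_pos: [0.6346, -0.2892, 0.0321]
tcp_rot: [57.5, 90.0, -18.2]
wrist_force: [0.1, 0.6, 0.2]
opening: 0.055
```

Run:
```python
from h import *
plan([.6344,-.2888,.03],-75.73);print(bot.get_obs()['wrist_force'])
```

```text
t 26.58 pos [ 0.6346 -0.2892  0.0321] toolx [ 0.001 -0.    -1.   ] zyaw -75.76 q1,q6 [-24.5 141.3] open 0.055
 shift [ 0.21 -0.01 -0.05] turn -0.02822453447463147
[0.13386046 0.58965833 0.18902458]
```

Request:
play_rows([
  [[0.1,0,0],0,4.5],
  [[0.1,0,0],0,3.5],
  [[0.1,0,0],0,2.5],
  [[0.1,0,0],0,1.5],
  [[0.1,0,0],0,1.2],
  [[0.1,0,0],0,1.2],
  [[0.1,0,0],0,1.2],
  [[0.1,0,0],0,1.2],
  [[0.1,0,0],0,1.2],
], squeeze=35)

```text
time: 27.33
ee_pos: [0.6347, -0.2899, 0.0312]
tcp_rot: [53.0, 89.9, -22.8]
wrist_force: [-0.3, 0.6, 5.9]
opening: 0.0174
```

Request:
play_rows([
  [[-0.3,0,0],0,1.2],
  [[-1,0,0],0,1.2],
  [[-2,0,0],0,1.2],
  [[-4,0,0],0,1.2],
  [[-7,0,0],0,1.2],
  [[-10,0,0],0,1.2],
  [[-13,0,0],0,1.2],
  [[-16,0,0],0,1.2],
  [[-17,0,0],0,1.2],
  [[-17,0,0],0,1.2],
  [[-17,0,0],0,1.2],
])

```text
time: 28.25
ee_pos: [0.6345, -0.2898, 0.2008]
tcp_rot: [49.4, 89.9, -26.4]
wrist_force: [0.2, -0.3, -1.3]
opening: 0.0172
```

Run:
```python
from h import *
o,p,d,c,hsv=look('w16');H,S,V=hsv
print(o['wrist_force'])
R=rot(o['tcp_rot']);ys,xs=np.nonzero(d>0);P=(dep(c,np.c_[xs,ys],d[ys,xs])-o['ee_pos'])@R
for lo,hi in ((-.034,-.024),(0,.012)):
    k=(P[:,0]>lo)&(P[:,0]<hi)&(abs(P[:,1])<.05)&(abs(P[:,2])<.035)&(V[ys,xs]>45);t=P[k];print(lo,len(t),np.median(t[:,0]),np.percentile(t[:,1],[1,99]),np.percentile(t[:,2],[1,99]))
plan([.474,-.36,.2],-96.2)
```

```text
[ 0.19433941 -0.31388306 -1.28002825]
-0.034 2873 -0.026534341579386948 [0.00493626 0.02067334] [-0.01436105  0.01538447]
0 4707 0.005298970509479942 [0.00194816 0.02391491] [-0.0230191   0.02393418]
t 28.3 pos [ 0.6341 -0.2897  0.1994] toolx [-0.001  0.    -1.   ] zyaw -75.8 q1,q6 [-24.6 141.2] open 0.0175
 shift [ -0.05 -17.24   2.89] turn 20.402490967277203
```

View pics/w16.png

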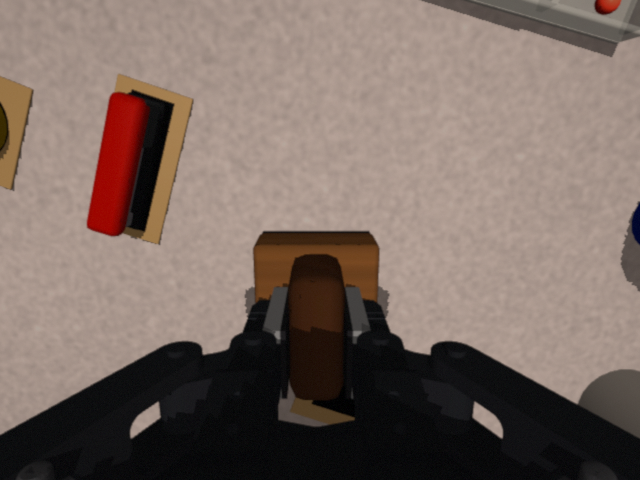

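The stamp is held squarely: the block's front edge is 24 mm ahead of the TCP line, so it is centred. Carrying it to the square pad, stopping short first to measure the pad.

Request:
play_rows([
  [[0,-1.5,0],1,1.2],
  [[0,-4,0],4,1.2],
  [[0,-7,0.1],7,1.2],
  [[0,-10,0.2],10,1.2],
  [[0,-13,0.3],13,1.2],
  [[0,-16,0.3],16,1.2],
  [[0,-19,0.4],19,1.2],
  [[0,-21.5,0.4],20.4,1.2],
  [[0,-23,0.4],20.4,1.2],
  [[0,-23.8,0.4],20.4,1.2],
  [[0,-23.8,0.4],20.4,1.2],
  [[0,-23.8,0.4],20.4,1.2],
])

```text
time: 29.3
ee_pos: [0.4049, -0.3519, 0.1998]
tcp_rot: [-173.1, 90.0, 90.7]
wrist_force: [1.2, 1.2, -0.8]
opening: 0.0173
```

Request:
play_rows([
  [[0,0,0],0,1.2],
  [[0,0,0],0,1.2],
  [[0,0,0],0,1.2],
])

```text
time: 29.55
ee_pos: [0.4053, -0.3517, 0.1999]
tcp_rot: [-134.0, 90.0, 129.9]
wrist_force: [0.0, -0.4, -0.4]
opening: 0.0173
```

Run:
```python
from h import *
o,p,d,c,hsv=look('w17');H,S,V=hsv
print(o['qd'].round(2),o['wrist_force'])
m=(H>8)&(H<24)&(S>75)&(S<170)&(V>50)
for b in blobs(m,1500):
    print('cork',cv2.contourArea(b),b[:,0].min(0),b[:,0].max(0),cv2.minAreaRect(cast(c,b[:,0],.003)[:,:2].astype(np.float32)))
cs,_=cv2.findContours((V<40).astype(np.uint8),cv2.RETR_LIST,cv2.CHAIN_APPROX_NONE)
for b in cs:
    if 400<cv2.contourArea(b)<9000: print('blk',cv2.contourArea(b),cv2.minAreaRect(cast(c,b[:,0],.003)[:,:2].astype(np.float32)))
plan([.474,-.36,.034],-96.2)
```

```text
[-0.28 -0.3  -0.17  0.13 -0.06  0.  ] [ 0.01094956 -0.39781608 -0.35145659]
cork 11659.0 [263  67] [372 177] ((0.47359737753868103, -0.36058127880096436), (0.08481402695178986, 0.08388806134462357), 83.884521484375)
blk 672.0 ((0.18206879496574402, -0.4954768419265747), (0.05327175557613373, 0.018777305260300636), 45.65687942504883)
blk 664.5 ((0.21723079681396484, -0.16424694657325745), (0.018832778558135033, 0.0525064580142498), 31.93900489807129)
blk 2367.5 ((0.2176678478717804, -0.3320463299751282), (0.07662755995988846, 0.05349062383174896), 81.517578125)
blk 3985.5 ((0.4733630418777466, -0.3606119453907013), (0.05007747933268547, 0.04962271451950073), 83.88177490234375)
t 29.6 pos [ 0.4051 -0.3517  0.1999] toolx [-0.  0. -1.] zyaw -96.13 q1,q6 [-41.  145.2] open 0.0174
 shift [16.59  6.94  0.1 ] turn 0.06673537088775561
```

View pics/w17.png

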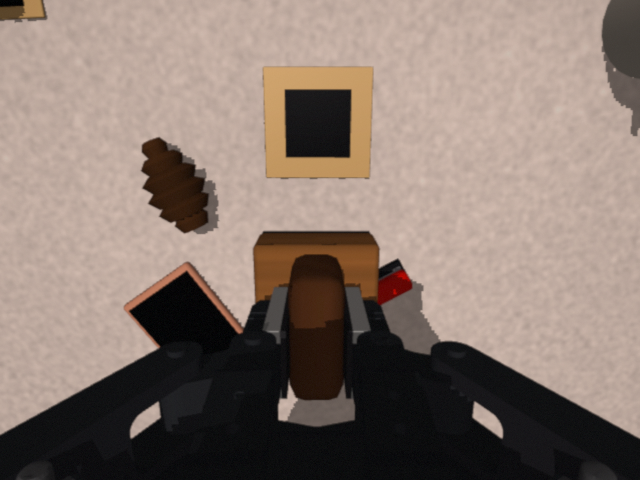

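The square pad is at (318,123), giving (0.4735, −0.3606) at −6.1°. Moving over it and lowering.

Request:
play_rows([
  [[0,1.5,0.1],0,1.2],
  [[0,4,0.1],0,1.2],
  [[0,6,0.1],0,1.2],
  [[2,6.9,0.1],0,1.2],
  [[5,6.9,0.1],0,1.2],
  [[8,6.9,0.1],0,1.2],
  [[11,6.9,0.1],0,1.2],
  [[13.5,6.9,0.1],0,1.2],
  [[15,6.9,0.1],0,1.2],
  [[15.5,6.9,0.1],0,1.2],
  [[15.5,6.9,0.1],0,1.2],
  [[15.5,6.9,0.1],0,1.2],
])

```text
time: 30.6
ee_pos: [0.4735, -0.3605, 0.0461]
tcp_rot: [62.0, 90.0, -34.2]
wrist_force: [-0.4, -0.1, -0.7]
opening: 0.0175
```

Run:
```python
from h import *
plan([.4735,-.3602,.034],-96.12);print(bot.get_obs()['wrist_force'])
```

```text
t 30.6 pos [ 0.4735 -0.3605  0.0461] toolx [ 0.001 -0.    -1.   ] zyaw -96.18 q1,q6 [-37.3 148.9] open 0.0175
 shift [ 1.21 -0.   -0.03] turn -0.05576140928448581
[-0.39816044 -0.11661514 -0.70524198]
```

Request:
play_rows([
  [[0.4,0,0],0,1.2],
  [[0.8,0,0],0,1.2],
  [[1,0,0],0,1.2],
  [[1.1,0,0],0,1.2],
  [[1.2,0,0],0,1.2],
  [[1.2,0,0],0,1.2],
  [[1.2,0,0],0,1.2],
])

```text
time: 31.18
ee_pos: [0.473, -0.3604, 0.0342]
tcp_rot: [63.8, 90.0, -32.4]
wrist_force: [-2.5, 2.1, 4.8]
opening: 0.0179
```

Request:
play_rows([
  [[0,0,0],0,1.6],
  [[0,0,0],0,2.2],
  [[0,0,0],0,3],
  [[0,0,0],0,4],
  [[0,0,0],0,5],
  [[0,0,0],0,5],
])

```text
time: 31.68
ee_pos: [0.473, -0.3604, 0.0332]
tcp_rot: [-137.8, 90.0, 126.0]
wrist_force: [0.1, 0.7, 0.9]
opening: 0.0499
```

Request:
play_rows([
  [[-1,0,0],0,5],
  [[-3,0,0],0,5],
  [[-6,0,0],0,5],
  [[-9,0,0],0,5],
  [[-12,-2,0],0,7],
  [[-15,-4,0],0,8],
  [[-18,-5,0],0,8.5],
  [[-18,-5,0],0,8.5],
  [[-18,-5,0],0,8.5],
  [[-18,-5,0],0,8.5],
])

```text
time: 32.52
ee_pos: [0.4234, -0.3551, 0.2133]
tcp_rot: [58.8, 90.0, -37.4]
wrist_force: [-0.2, -0.1, -0.9]
opening: 0.0849
```

Run:
```python
from h import *
o,p,d,c,hsv=look('w18');H,S,V=hsv
print(o['qd'].round(2),o['time'])
m=(H>8)&(H<24)&(S>75)&(S<170)&(V>50)
for b in blobs(m,1500):
    print('cork',cv2.contourArea(b),b[:,0].min(0),b[:,0].max(0),cv2.minAreaRect(cast(c,b[:,0],.003)[:,:2].astype(np.float32)))
ys,xs=np.nonzero((d>0));P=dep(c,np.c_[xs,ys],d[ys,xs])
near=(abs(P[:,0]-.4735)<.06)&(abs(P[:,1]+.36)<.06)
for lo,hi,z in ((.053,.068,.061),(.02,.07,.029)):
    k=near&(P[:,2]>lo)&(P[:,2]<hi)
    im=np.zeros(d.shape,np.uint8);im[ys[k],xs[k]]=1;im=cv2.morphologyEx(im,cv2.MORPH_OPEN,np.ones((3,3)))
    b=max(blobs(im,50),key=cv2.contourArea);print(z,np.median(P[k][:,2]),cv2.minAreaRect(cast(c,b[:,0],z)[:,:2].astype(np.float32)))
for n in('top','side'):
    p,d=bot.camera(n);cv2.imwrite(f'pics/{n}9.png',p);np.save(f'pics/{n}9.npy',d)
```

```text
[ 0.27  1.32 -1.24 -0.15 -0.03 -0.02] 32.5167
cork 10365.0 [264  93] [367 197] ((0.4738727807998657, -0.36059749126434326), (0.08495920896530151, 0.0848255604505539), 83.80589294433594)
0.061 0.060492548635493276 ((0.47285765409469604, -0.36119866371154785), (0.017358308658003807, 0.0426168255507946), 83.37197875976562)
0.029 0.0298222563183545 ((0.47189176082611084, -0.36104005575180054), (0.04771958664059639, 0.04862436279654503), 83.80940246582031)
```

View pics/w18.png

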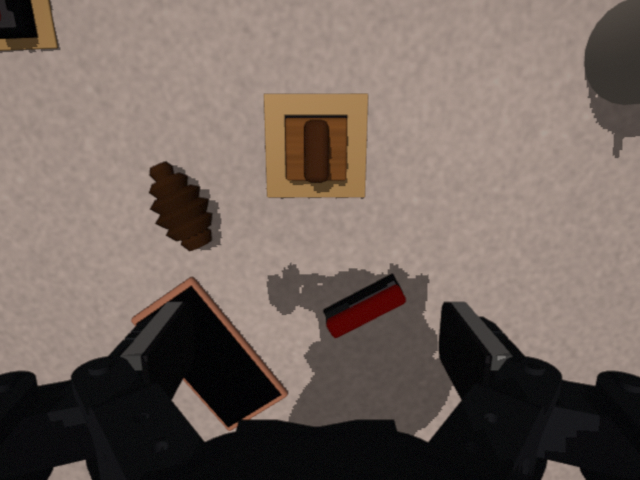

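View pics/top9.png

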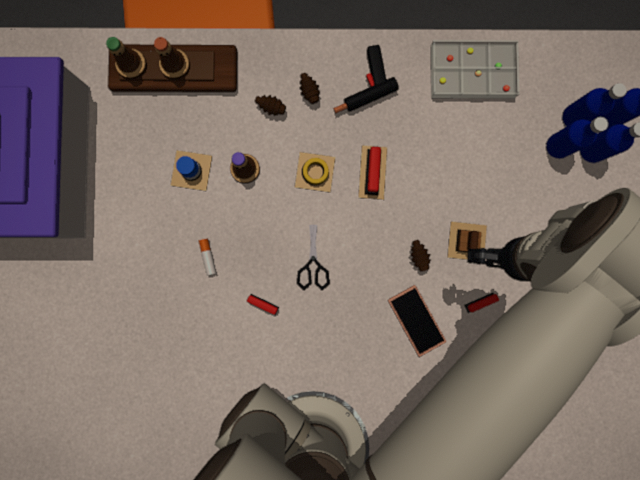

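View pics/side9.png

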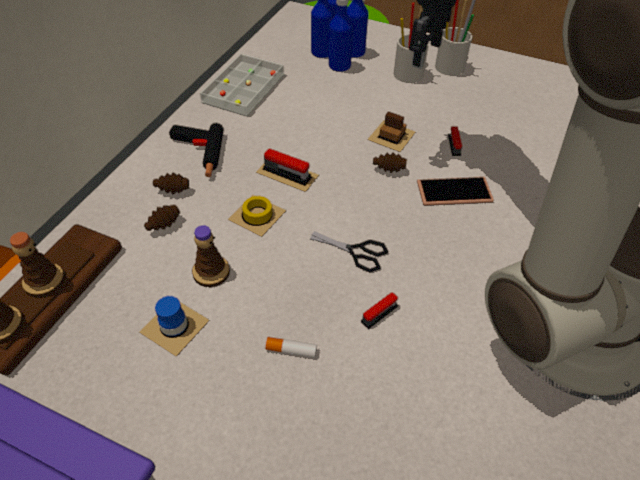

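All four things stand on their pads in the top and side views. The stamp, (285–348, 115–182), is about 1.5 mm off centre and square to its pad. I'll compare the figure with the first picture, then hand in.

Run:
```python
from h import *
for n,r in (('top',(slice(140,190),slice(225,265))),('side',(slice(220,292),slice(185,235)))):
    a=cv2.imread(f'pics/{n}0.png')[r];b=cv2.imread(f'pics/{n}9.png')[r];d=cv2.absdiff(a,b)
    print(n,d.mean(),(d.max(2)>60).sum())
    for p in(a,b):
        h=cv2.cvtColor(p,cv2.COLOR_BGR2HSV);m=(h[...,0]>118)&(h[...,0]<140)&(h[...,1]>100)&(h[...,2]>60);ys,xs=np.nonzero(m);print(xs.mean(),ys.mean())
o=bot.get_obs();print(o['time'],o['wrist_force'].round(1))
bot.job_done()
```

```text
top 2.3785 0
12.976377952755906 18.488188976377952
13.023809523809524 18.46825396825397
side 3.479351851851852 0
17.22905027932961 12.58659217877095
17.27777777777778 12.583333333333334
32.6667 [-0.  -0.  -0.3]
the job is handed in; nothing more can be done
```

I placed the tape, pot, stapler (the largest one) and stamp on their matching pads, in that order, and handed the job in at 32.7 s. Each was lowered until light contact (about 5–9 N vertically) before the fingers opened.

Last checks from the wrist camera, each thing against its pad:

| Thing | Offset from pad centre | Angle |
|---|---|---|
| Tape | about 1.7 mm | – |
| Pot | about 0.5 mm | – |
| Stapler | about 1 mm | within 0.2° of the bar |
| Stamp | about 1.5 mm by the grip, 2 mm by the block outline | square to within 0.5° |

- **Figure and the rest:** the top and side pictures show all four upright. The figure's cap is within 0.1 pixel of where it began. The gripper was clear of everything at hand-in.
- **Disagreement between cameras:** the top and wrist cameras differed by 1 to 3 mm on some positions, most on the raised tops. I used the wrist camera for both the things and their pads. No check failed.

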